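# Rotate the battery packs at a field radio desk

### The job

Rotate the three battery packs: the charged one on the charger goes into the radio, the half-used one from the radio goes into the work light, and the flat one from the light goes on the charger. Each well holds one pack, so park one on the clear desk meanwhile; seat every pack fully down and the right way round, notched end over the well's rib. Set the packs down rather than dropping them, and leave the Morse key, the mug and the parts box where they are.

Things in the scene. Friction and masses are not known exactly. Their poses are not given: they have to be found in the camera images.
- large_pack_center (a point): Charged battery pack, tallest: 88 mm, 0.25-0.5 kg; starts in the charger. Point at its centre, 44 mm above its underside, z up. All packs: light grey upright bricks 70 mm (x) by 40 mm (y), straight sides, gripped across the 40. The top's last 14 mm at the +x end is a step 8 mm lower; below, that end's foot has an open notch 18 wide, 14 long, 9 high.
- medium_pack_center (a point): Half-used battery pack, 74 mm tall, 0.2-0.4 kg; starts in the radio's well. Point at its centre, 37 mm above its underside. Plan, step, notch and axes as the large pack. To park a pack: the bare desk (z 0) between robot and middle device, x 0.39 to 0.48, y -0.12 to 0.12, is always free.
- small_pack_center (a point): Flat (empty) battery pack, 60 mm tall, 0.14-0.28 kg; starts in the work light's well. Point at its centre, 30 mm above its underside. Plan, step, notch and axes as the large pack. A pack stands in a well by gravity alone, its +x end towards the well's +x end; reversed, it rides on the well's rib and does not seat.
- charger_well (a point): Well on the charger, a fixed low black box 136 (x) x 104 x 34 mm with 5 indicator dots. Point: centre of the well's floor, 34 mm above the desk, 12 mm to -x of the box's centre. All wells: inside 77 (x) x 47 mm, 3.5 mm play each side, walls 16 mm high, their upper 6 mm flared 45 degrees, outside 97 x 67; on the floor at the +x end a rib 7 wide, 10.5 long, 5.5 high.
- radio_well (a point): Well on the lid of the radio, a fixed grey box 144 (x) x 186 (y) x 60 mm, dial and display on its +x face, speaker slots on the lid. Point: centre of the well's floor, 60 mm above the desk, 12 mm to -x and 48 mm to -y of the box's centre. Well as the charger's. The three devices stand left, middle (farther out) and right in any order, turned up to 0.4 rad.
- light_well (a point): Well on the LED work light, a fixed black base 112 (x) x 208 (y) x 36 mm with a tilted lamp panel 90 mm wide, top 120 mm above the desk, its near side 60 mm to +y of the well's centre. Point: centre of the well's floor, 36 mm above the desk, 55 mm to -y of the base's centre. Well as the charger's; all devices' +x faces away from the robot.
- morse_key: Bystander: twin-paddle Morse key, steel base 80 x 62 mm, 38 mm high, loose. Origin: centre of its underside.
- mug: Bystander: dark red mug, 80 mm across, 92 mm tall, loose. Origin: centre of its underside.
- parts_box: Bystander: shut clear plastic parts box 104 x 82 x 40 mm, loose. Origin: centre of its underside.
Mind the look-alikes: they are no part of the job. Leave any pink or turquoise look-alike of the part that bears large_pack_center alone. What is shaped like the part that bears charger_well but purple is not meant.

How it is judged:
By the outcome, as a careful person would: the job done as asked, in the order asked, and still so for the second after the job is handed in, with the robot touching nothing.
It also fails if it takes over 102 s, if anything falls off the work surface, if the arm or the gripper's body presses on something with over 40 N, if the wrist force passes 120 N, or if a joint passes its speed limit or range.

### The arm

A 6-joint arm with a two-finger parallel gripper is mounted at the origin on the work surface. World frame = base frame: x ahead of the robot, y to its left, z up, the work surface at z = 0. Lengths are in mm, angles in rad, forces in N, time in s.
With the tool pointing down it reaches from about 250 to 800 mm from the base axis. Payload 3.9 kg.
Tool frame: the origin (TCP) lies on the centre line of the jaws, within the pads' length; the fingertips stand ahead of it and the grasp point (between the pads) lies 3 mm ahead of it (manip.tcp_to_tips is the x of the fingertips in the tool frame, in mm); x points along the fingers, y is the direction in which the jaws open and shut, and the axes are right-handed (so a half turn about x gives the same grasp; the last joint's range is limited). The gripper opens to 85 mm and grips with 20 to 120 N. Pads are 22 mm wide; open, the fingers measure 114 mm over their backs; the gripper's body (76 mm by 85 mm) begins 54 mm behind the grasp point. The pads swing forward as they close: fully open they stand 13 mm farther back than shut.
Start: joints at [1.191, 0.26, -0.138, 1.173, 0, 1.571], TCP at [194.63, 487.58, 219.504] pointing down, gripper open.
Joint ranges: [-2.78, 2.78], [-0.83, 1.72], [-1.28, 1.37], [-1.9, 2.12], [-1.57, 1.48], [-3.14, 3.14]. Speed limits (rad/s): [2.57, 2.57, 3.14, 3.14, 3.14, 3.14].

### API

Orientations are given as a unit quaternion [x, y, z, w].
In Python, from cell import sense, get_image, calibration, ticket, manip gives the robot as it stands. The module is installed in compiled form; this text tells all that it offers.
- The arm moves only by the shell command python3 -m creep 'ROWS' [OPENING] [FORCE]. ROWS is text: rows parted by semicolons, each of 6 numbers parted by spaces: the shift along the tool's x, y, z in m, then the turn, a rotation vector about the tool's x, y, z in rad. In form: dx dy dz wx wy wz; .... A call has 1 to 5 rows; each row is the pose to reach, as a shift and turn from the pose commanded when the call began, along the tool's axes at that moment; what a row does not reach only later rows make up. A row lasts 1/12 s, in which the tool goes at most 41.7 mm and 7.16 degrees, less where a joint would pass 70% of its speed; a pose out of reach is approached as far as the arm can. A call with a gripper value outside its range is refused whole. OPENING is the opening, from 0 (shut) to 1 (fully open), set as the call begins (- or left out, the last holds). The fingers move at their own pace and stop on an object; FORCE is the grip in N (left out, the last holds). Time passes only in rows, so rows that repeat a pose let the fingers close. It gives the time, the measured TCP pose, the force and the opening at its end, in the units of the state.
- sense(): the state, without advancing time (a new reading comes with each control period).
- get_image(name): name is "scene" or "side" or "wrist"; returns the picture (420x560x3 uint8, blue, green, red); there is no depth.
- calibration(name): a dict with "fx", "fy", "cx", "cy" (pixels), "cam_to_world" (4x4, takes a point from camera to world coordinates). Camera axes: x right, y up, looking along -z (the intrinsics and any distortion apply to the point x, -y, -z); pixel columns grow to the right and rows downward; lengths in mm; the calibration is good to about 2 mm. A picture is of the moment at which its call begins: read the wrist's pose just before it. calibration takes no time and is no camera call; for the wrist camera it gives the pose at the moment of the call.
- ticket.finish_job(): hands the job in, once; it reports no verdict.
The state is a dict: "t": time; "joint_positions": joint angles; "qvel": joint speeds; "tau": joint torques, N m; "tool_pos": TCP position; "eef_rot": TCP orientation; "wrist_force": force on the tool from outside, world axes, zero at the start; "torque": the same for the moment, N m; "opening": finger opening in mm.
Only numpy, scipy, OpenCV 4.12 (cv2) and the standard library are available. Lean on these libraries where they do the work, as an engineer would, in place of code of your own. Each camera call takes 0.05 s, during which the arm holds its last target.

## Working session

There is one attempt and no reset: what is moved stays moved. The work goes in short steps, Python scripts to look and compute and a shell command to move; the robot and the scene stay as the last step left them, time stands still between calls to the robot, and variables do not carry over. Pictures are saved under pics/ and viewed, and the job is handed in when it is done.

```bash
ls; mkdir -p pics
python3 - <<'E'
from cell import sense,get_image,calibration,manip
import cv2
s=sense();print(s)
print([a for a in dir(manip) if a[0]!='_'],manip.tcp_to_tips)
for n in("scene","side","wrist"):
    c=calibration(n);print(n,c)
    cv2.imwrite(f"pics/{n}0.png",get_image(n))
E
```

```text
pics
{'t': 0.0, 'joint_positions': array([ 1.19098886e+00,  2.60698734e-01, -1.39418537e-01,  1.17272389e+00,
       -1.99692517e-06,  1.57077736e+00]), 'qvel': array([-0.00123254, -0.00068696,  0.00058194,  0.00104333, -0.00068594,
        0.00011393]), 'tau': array([-6.20915780e-04, -4.05673885e+01,  2.53923440e+01,  1.85263390e-02,
       -6.27861982e-05,  8.53722320e-07]), 'tool_pos': array([194.36515899, 486.8976951 , 218.63852941]), 'eef_rot': array([ 0.13275981,  0.69453139, -0.13418   ,  0.69425983]), 'wrist_force': array([ 0.47816429, -0.75502909,  0.45196457]), 'torque': array([ 0.04562857,  0.00697497, -0.02854531]), 'opening': 85.03302167476144}
['MotionError', 'tcp_to_tips'] 22.0
scene {'fx': 444.3472204997958, 'fy': 444.3472204997958, 'cx': 279.57647641236395, 'cy': 200.87300075634002, 'cam_to_world': array([[ 8.46472958e-01, -3.65354545e-01,  3.87297802e-01,
         1.02391755e+03],
       [ 5.32355835e-01,  5.93047215e-01, -6.04063131e-01,
        -7.33124008e+02],
       [-8.98867267e-03,  7.17503350e-01,  6.96497054e-01,
         9.60687428e+02],
       [ 0.0000000
[... 300 characters left out ...]
,  6.50624617e-01, -5.68178565e-01,
        -6.75171943e+02],
       [-8.56602954e-03,  6.53975453e-01,  7.56467269e-01,
         1.00874746e+03],
       [ 0.00000000e+00,  0.00000000e+00,  0.00000000e+00,
         1.00000000e+00]])}
wrist {'fx': 290.3384645274377, 'fy': 290.3384645274377, 'cx': 280.69193349859154, 'cy': 210.79007564868095, 'cam_to_world': array([[ 3.70820074e-01, -8.96107647e-01, -2.43892512e-01,
         1.33311843e+02],
       [ 9.28702363e-01,  3.57210813e-01,  9.95608161e-02,
         5.11591933e+02],
       [-2.09616630e-03, -2.63422701e-01,  9.64678230e-01,
         3.72287783e+02],
       [ 0.00000000e+00,  0.00000000e+00,  0.00000000e+00,
         1.00000000e+00]])}
```

View pics/scene0.png

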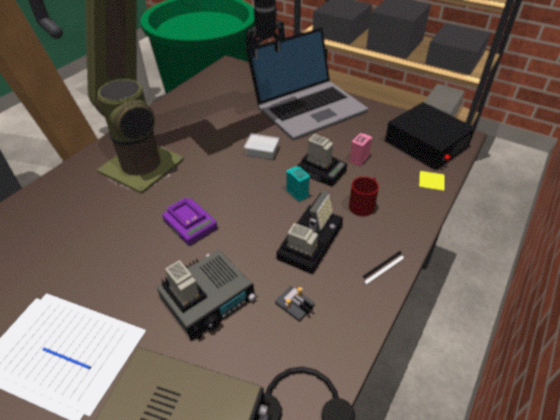

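View pics/side0.png

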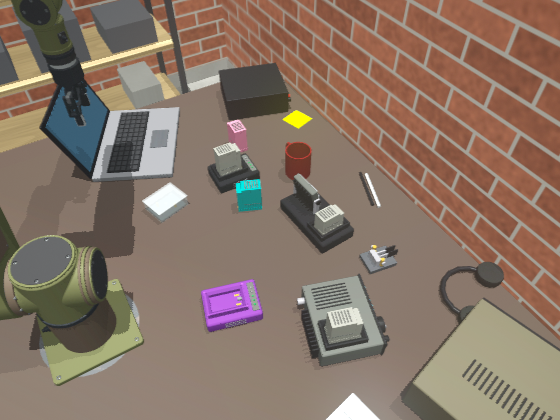

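View pics/wrist0.png

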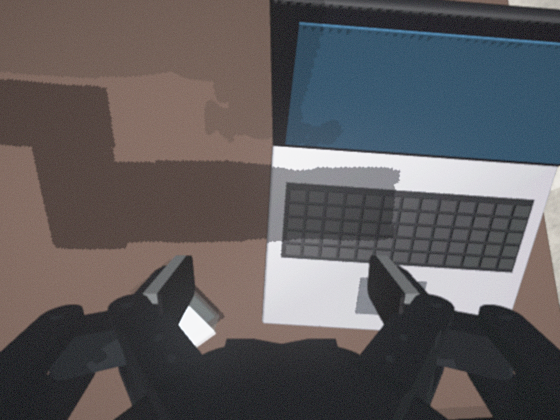

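Layout as seen in the scene and side images:
- **Charger:** left, scene (322,160). It is black and holds a grey pack.
- **Light:** middle, scene (310,238).
- **Radio:** right, scene (205,290).
- **Look-alikes to avoid:** the pink pack (361,148) and turquoise pack (298,183), and the purple charger (190,220).

Next I'll take close crops.

Run:
```python
import cv2,numpy as np
a=cv2.imread('pics/scene0.png');b=cv2.imread('pics/side0.png')
def crop(i,x,y,w=80,h=80,s=5): return cv2.resize(i[y:y+h,x:x+w],None,fx=s,fy=s,interpolation=cv2.INTER_CUBIC)
for k,(p,q) in {'chg':((285,125),(200,130)),'light':((270,205),(280,180)),'radio':((150,245),(300,280))}.items():
    cv2.imwrite(f'pics/c_{k}.png',np.hstack([crop(a,*p),crop(b,*q)]))
```

```text
(no output)
```

View pics/c_chg.png

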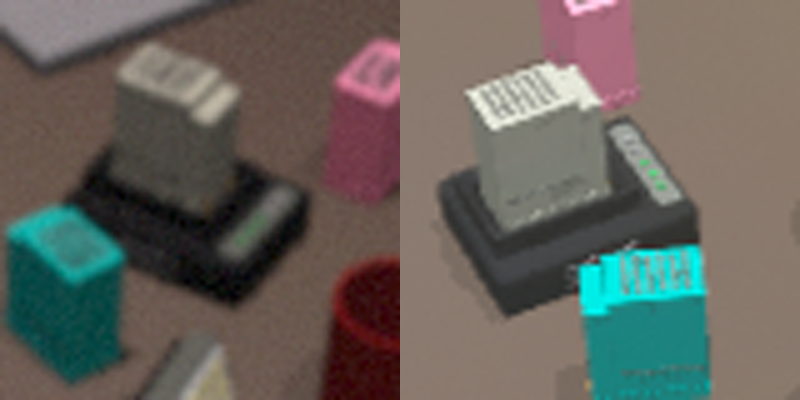

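View pics/c_light.png

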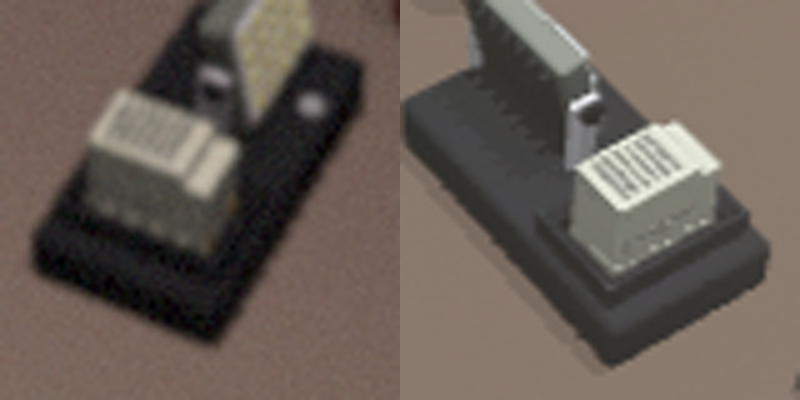

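View pics/c_radio.png

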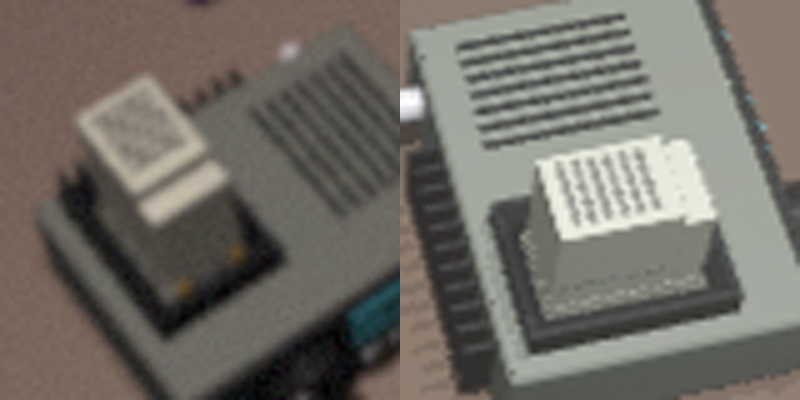

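```bash
cat > h.py <<'E'
import numpy as np,cv2
from scipy.spatial.transform import Rotation as R
from cell import sense,get_image,calibration,ticket,manip
def ray(c,u,v):
    M=c['cam_to_world'];d=np.array([(u-c['cx'])/c['fx'],-(v-c['cy'])/c['fy'],-1.])
    return M[:3,3],M[:3,:3]@d
def onz(c,u,v,z):
    o,d=ray(c,u,v);return o+d*(z-o[2])/d[2]
def proj(c,P):
    M=c['cam_to_world'];p=(np.asarray(P,float)-M[:3,3])@M[:3,:3]
    return np.array([c['cx']+c['fx']*p[0]/-p[2],c['cy']+c['fy']*p[1]/p[2]])
def to(xyz,yaw,pos=None,q=None):
    """rows numbers: from current commanded (measured) pose to TCP xyz (mm), pointing down, tool y at angle yaw (mod pi)"""
    s=sense();p=s['tool_pos'];r=R.from_quat(s['eef_rot']).as_matrix()
    d=r.T@(np.asarray(xyz)-p)/1000
    best=None
    for k in(0,np.pi):
        y=np.array([np.cos(yaw+k),np.sin(yaw+k),0]);x=np.array([0,0,-1.]);z=np.cross(x,y)
        w=R.from_matrix(r.T@np.c_[x,y,z]).as_rotvec()
        if best is None or np.linalg.norm(w)<np.linalg.norm(best):best=w
    return d,best
E
python3 - <<'E'
from h import *
cs,cd=calibration('scene'),calibration('side')
D={'chg':(122,(285,125),(200,130),[(115,68),(148,45),(222,72),(190,97)],[(100,130),(67,92),(145,63),(182,105)]),
'light':(96,(270,205),(280,180),[(90,130),(125,90),(210,130),(185,183)],[(222,210),(175,170),(255,130),(300,172)]),
'radio':(134,(150,245),(300,280),[(80,120),(150,75),(210,145),(135,200)],[(162,242),(137,160),(255,142),(280,225)])}
for k,(z,o1,o2,a,b) in D.items():
    for c,o,pts in((cs,o1,a),(cd,o2,b)):
        P=np.array([onz(c,o[0]+u/5-.4,o[1]+v/5-.4,z)[:2] for u,v in pts])
        e=(P[2]+P[3]-P[0]-P[1])/2; f=(P[1]+P[2]-P[0]-P[3])/2
        yaw=np.arctan2(e[1],e[0]); m=P.mean(0)+7*np.array([np.cos(yaw),np.sin(yaw)])
        print(k,'ctr',m.round(1),'yaw',yaw.round(3),'fyaw',(np.arctan2(f[1],f[0])-np.pi/2).round(3),'L',np.linalg.norm(e).round(1),'W',np.linalg.norm(f).round(1))
for n,u,v in(('tq',298,178),('pink',361,140),('purp',190,220),('key',295,300),('mug',364,195),('box',262,147)):print(n,onz(cs,u,v,30).round())
s=sense();r=R.from_quat(s['eef_rot']).as_matrix();print(r.round(3))
E
```

```text
chg ctr [518.5 297.4] yaw -0.028 fyaw -0.16 L 54.4 W 33.5
chg ctr [520.  294.2] yaw -0.047 fyaw 0.052 L 51.1 W 42.9
light ctr [655.9 -51.6] yaw -0.06 fyaw 0.082 L 56.4 W 36.4
light ctr [653. -51.] yaw 0.026 fyaw 0.13 L 51.4 W 36.6
radio ctr [ 496.5 -338.1] yaw -0.344 fyaw -0.236 L 54.3 W 40.3
radio ctr [ 492.5 -337.8] yaw -0.372 fyaw -0.345 L 51.3 W 39.4
tq [501. 193.  30.]
pink [586. 482.  30.]
purp [ 328. -129.   30.]
key [ 724. -201.   30.]
mug [711. 230.  30.]
box [313. 267.  30.]
[[-0.001  0.371  0.929]
 [-0.001  0.929 -0.371]
 [-1.    -0.002 -0.   ]]
```

Run:
```python
from h import *
print(to((455,290,270),1.53))
```

```text
(array([-0.05102556, -0.08652532,  0.31506077]), array([-3.38972047e-01, -2.74461708e-04,  1.51184494e-03]))
```

```bash
python3 -m creep '-0.01 -0.01 0.037 -0.07 0 0; -0.02 -0.02 0.074 -0.14 0 0; -0.03 -0.03 0.111 -0.21 0 0; -0.04 -0.04 0.148 -0.28 0 0; -0.05 -0.05 0.185 -0.34 0 0'; python3 -c "
from h import *
print(to((455,290,270),1.53))"
```

```text
t: 0.57
tool_pos: [348.8, 371.2, 269.7]
eef_rot: [0.013, 0.707, -0.013, 0.707]
wrist_force: [0.3, 0.8, -0.2]
opening: 85.1
(array([-0.00029505, -0.07735581,  0.10906977]), array([ 0.00497891, -0.00038365,  0.00038018]))
```

```bash
python3 -m creep '0 -0.02 0.03 0 0 0; 0 -0.04 0.06 0 0 0; 0 -0.06 0.09 0 0 0; 0 -0.077 0.109 0 0 0; 0 -0.077 0.109 0 0 0'
cat > look.py <<'E'
import sys
from h import *
n=sys.argv[1];c=calibration('wrist');im=get_image('wrist');cv2.imwrite(f'pics/{n}.png',im)
np.save(f'pics/{n}.npy',c,allow_pickle=True);print(sense()['tool_pos'].round(1),sense()['t'])
E
python3 look.py w_chg
```

```text
t: 0.98
tool_pos: [457.0, 288.1, 268.9]
eef_rot: [0.015, 0.707, -0.017, 0.707]
wrist_force: [-0.9, -0.6, -0.4]
opening: 85.6
[455.1 289.6 268.9] 1.0333
```

View pics/w_chg.png

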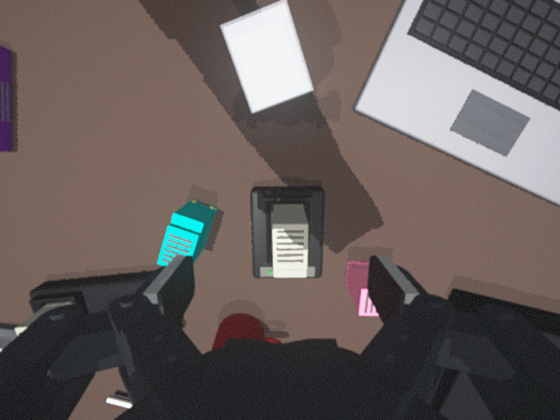

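```bash
cat > crop.py <<'E'
import sys,cv2
n,x,y,w,h,s=sys.argv[1],*map(int,sys.argv[2:7])
i=cv2.imread(f'pics/{n}.png')[y:y+h,x:x+w];cv2.imwrite(f'pics/{n}_c{x}.png',cv2.resize(i,None,fx=s,fy=s,interpolation=cv2.INTER_CUBIC))
E
python3 crop.py w_chg 240 175 100 110 5
```

```text
(no output)
```

View pics/w_chg_c240.png

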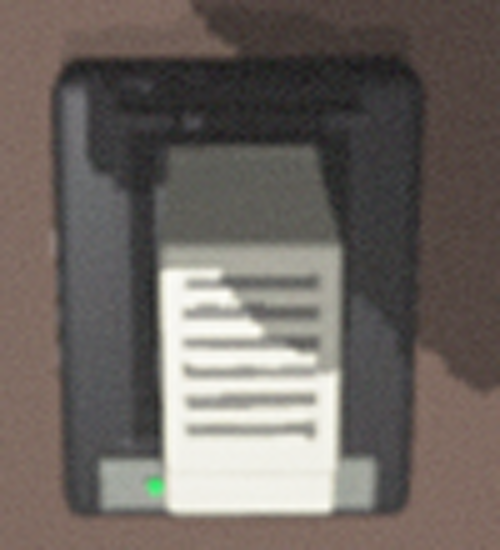

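```bash
cat > m.py <<'E'
from h import *
def rect(n,ox,oy,s,pts,z):
    c=np.load(f'pics/{n}.npy',allow_pickle=True).item()
    zz=z if hasattr(z,'__len__') else [z]*len(pts)
    P=np.array([onz(c,ox+(u+.5)/s-.5,oy+(v+.5)/s-.5,q)[:2] for (u,v),q in zip(pts,zz)])
    # order: -x left(+?)...: a,b at -x end ; c,d at +x end; a-d one side, b-c other
    e=(P[2]+P[3]-P[0]-P[1])/2;f=(P[1]+P[2]-P[0]-P[3])/2
    if f[1]<0:f=-f
    print(n,'ctr',P.mean(0).round(1),'yawL',np.arctan2(e[1],e[0]).round(3),'yawW',(np.arctan2(f[1],f[0])-np.pi/2).round(3),'L',np.linalg.norm(e).round(1),'W',np.linalg.norm(f).round(1))
    return P
E
python3 - <<'E'
from m import *
rect('w_chg',240,175,5,[(157,243),(342,243),(335,472),(167,472)],122)
rect('w_chg',240,175,5,[(157,243),(342,243),(333,515),(170,515)],[122,122,114,114])
rect('w_chg',240,175,5,[(58,60),(420,60),(408,515),(72,515)],34)
E
```

```text
w_chg ctr [514.8 294.8] yawL -0.031 yawW -0.045 L 54.5 W 39.1
w_chg ctr [522.4 294.6] yawL -0.028 yawW -0.044 L 69.7 W 39.2
w_chg ctr [531.9 293.5] yawL -0.037 yawW -0.045 L 136.5 W 98.8
```

```bash
python3 -m creep '0 -0.035 0.015 0 0 0; 0 -0.07 0.03 0 0 0; 0 -0.105 0.045 0 0 0; 0 -0.14 0.06 0 0 0; 0 -0.175 0.075 0 0 0'; python3 -m creep '0 -0.035 0.015 0 0 0; 0 -0.07 0.03 0 0 0; 0 -0.105 0.045 0 0 0; 0 -0.14 0.06 0 0 0; 0 -0.155 0.065 0 0 0'; python3 look.py w_lt
```

```text
t: 1.45
tool_pos: [521.2, 113.1, 269.4]
eef_rot: [0.013, 0.707, -0.013, 0.707]
wrist_force: [0.6, 0.2, -0.0]
opening: 85.5
t: 1.87
tool_pos: [581.6, -46.8, 269.0]
eef_rot: [0.014, 0.707, -0.015, 0.707]
wrist_force: [0.7, -0.0, -0.8]
opening: 85.4
[581.7 -48.  268.8] 1.9167
```

View pics/w_lt.png

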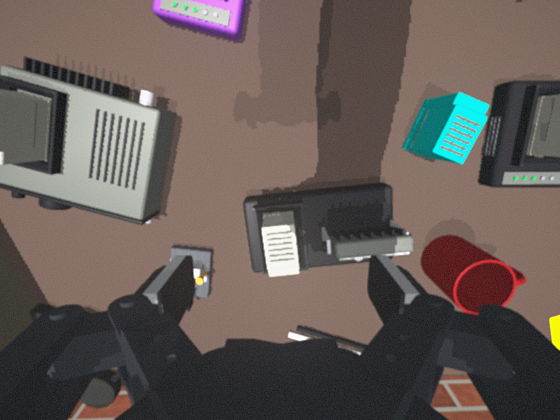

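```bash
python3 crop.py w_lt 235 175 180 110 4
```

```text
(no output)
```

View pics/w_lt_c235.png

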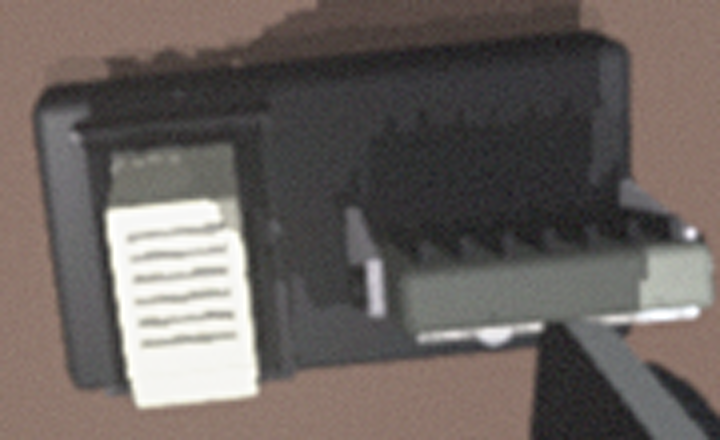

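Run:
```python
from m import *
P=rect('w_lt',235,175,4,[(105,208),(240,200),(259,394),(136,407)],[96,96,88,88])
Q=rect('w_lt',235,175,4,[(36,85),(628,35),(632,340),(75,390)],36);print(Q.round(1))
# well outer rim top z=52
print(rect('w_lt',235,175,4,[(78,127),(268,108),(290,370),(110,385)],52).round(1))
print(to((430,-315,290),1.571-.355))
```

```text
w_lt ctr [657.1 -50.2] yawL 0.07 yawW 0.048 L 68.7 W 39.6
w_lt ctr [650.2   4.8] yawL 0.06 yawW 0.051 L 113.4 W 201.6
[[598.  -98.7]
 [589.2 101.5]
 [701.  109.4]
 [712.6 -93. ]]
w_lt ctr [654.4 -49.7] yawL 0.056 yawW 0.056 L 94.2 W 63.0
[[609.3 -83.7]
 [605.5 -21. ]
 [699.8 -15.5]
 [703.  -78.6]]
(array([-0.02064118, -0.27341647, -0.13996652]), array([0.31127587, 0.00052317, 0.00211339]))
```

```bash
python3 -m creep '-0.003 -0.036 -0.018 0.05 0 0; -0.006 -0.072 -0.036 0.1 0 0; -0.009 -0.108 -0.054 0.15 0 0; -0.012 -0.144 -0.072 0.2 0 0; -0.015 -0.18 -0.09 0.25 0 0'; python3 -c "
from h import *
print(to((430,-315,290),1.571-.355))"
```

```text
t: 2.33
tool_pos: [482.4, -219.7, 284.6]
eef_rot: [0.102, 0.7, -0.102, 0.7]
wrist_force: [0.2, -1.3, -0.5]
opening: 85.8
(array([-0.00551507, -0.10626953, -0.02297387]), array([ 0.06502284, -0.00054836, -0.00079582]))
```

```bash
python3 -m creep '-0.002 -0.035 -0.01 0.03 0 0; -0.005 -0.07 -0.02 0.065 0 0; -0.005 -0.106 -0.023 0.065 0 0; -0.005 -0.106 -0.023 0.065 0 0'; python3 look.py w_rd;python3 crop.py w_rd 200 100 200 150 4
```

```text
t: 2.67
tool_pos: [429.1, -318.7, 289.6]
eef_rot: [0.126, 0.696, -0.127, 0.696]
wrist_force: [0.1, 0.3, 0.2]
opening: 85.0
[ 430.2 -316.3  289.4] 2.7167
```

View pics/w_rd.png

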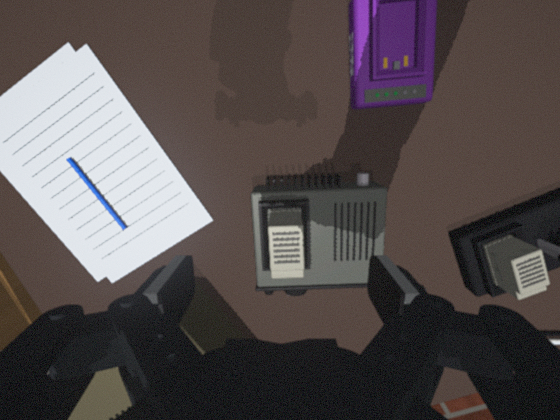

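View pics/w_rd_c200.png

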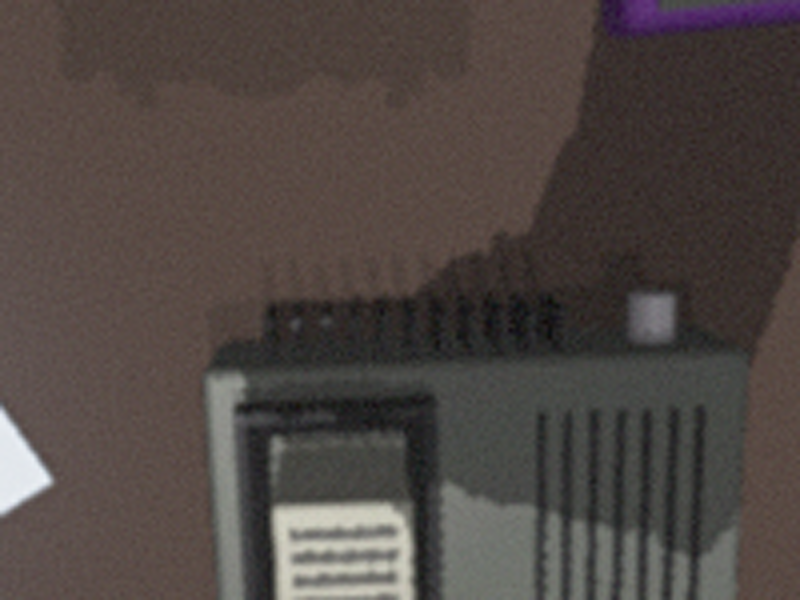

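```bash
python3 crop.py w_rd 245 180 150 120 5
```

```text
(no output)
```

View pics/w_rd_c245.png

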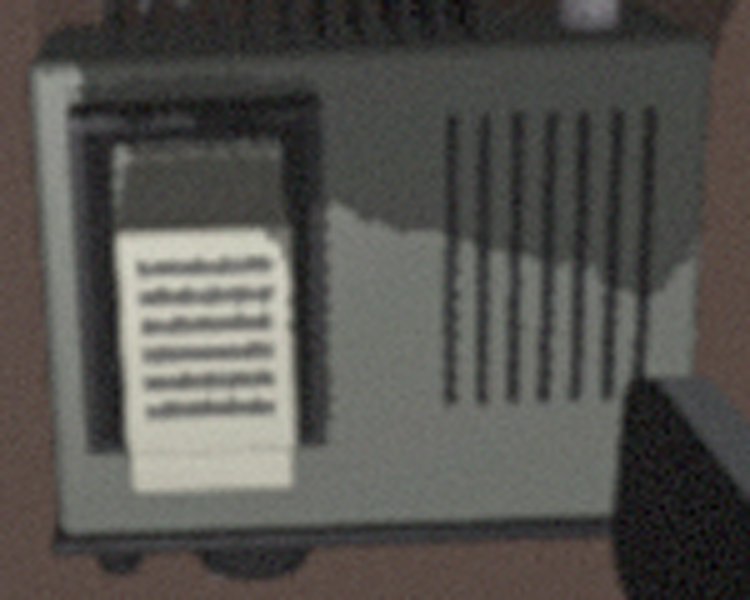

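Run:
```python
from m import *
rect('w_rd',245,180,5,[(115,233),(292,226),(296,487),(132,491)],[134,134,126,126])
rect('w_rd',245,180,5,[(69,105),(320,95),(326,440),(88,452)],76)
rect('w_rd',245,180,5,[(33,65),(710,42),(688,516),(62,532)],60)
c=calibration('wrist')
for nm,P in {'tcp':[*sense()['tool_pos']]}.items():print(nm,proj(c,P))
```

```text
w_rd ctr [ 496.7 -337.7] yawL -0.317 yawW -0.324 L 68.6 W 39.6
w_rd ctr [ 495.  -338.5] yawL -0.322 yawW -0.311 L 98.5 W 65.6
w_rd ctr [ 523.3 -297.3] yawL -0.317 yawW -0.327 L 140.7 W 182.6
tcp [280.92282105 251.2777587 ]
```

```bash
python3 -c "
from h import *
print(to((496.5,-338,180),1.251))"
```

```text
(array([0.1093914 , 0.00289357, 0.06972507]), array([-0.03844686, -0.00011468, -0.00031722]))
```

```bash
python3 -m creep '0.025 0.001 0.022 0 0 0; 0.055 0.002 0.044 0.02 0 0; 0.085 0.003 0.065 0.035 0 0; 0.109 0.003 0.07 0.035 0 0; 0.109 0.003 0.07 0.035 0 0' 0.75 60; python3 look.py w_rd2;python3 -c "
from h import *
print(to((496.5,-338,110),1.251))"
```

```text
t: 3.13
tool_pos: [497.0, -332.7, 174.5]
eef_rot: [0.137, 0.697, -0.134, 0.691]
wrist_force: [-0.9, 0.4, -0.0]
opening: 64.2
[ 496.9 -333.3  177.4] 3.1833
(array([ 0.06736526, -0.00468977,  0.00192119]), array([-0.06696458, -0.00738061, -0.0024929 ]))
```

View pics/w_rd2.png

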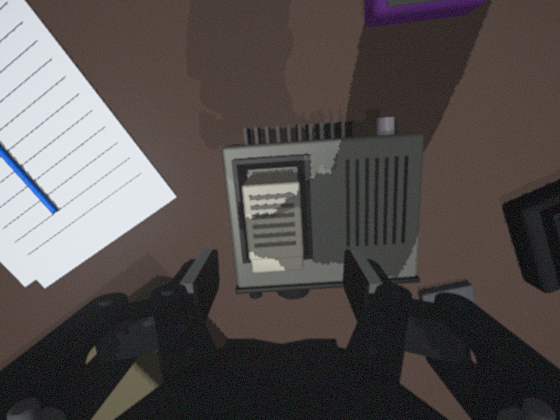

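```bash
python3 -m creep '0 -0.004 0.001 -0.068 0 0; 0.01 -0.005 0.002 -0.068 -0.007 -0.002; 0.03 -0.005 0.002 -0.068 -0.007 -0.002; 0.05 -0.005 0.002 -0.068 -0.007 -0.002; 0.067 -0.005 0.002 -0.068 -0.007 -0.002'; python3 -c "
from h import *
print(to((496.5,-338,110),1.251))
cs=get_image('scene');cv2.imwrite('pics/s1.png',cv2.resize(cs[220:340,130:290],None,fx=4,fy=4))"; python3 look.py w_rd3
```

```text
t: 3.6
tool_pos: [498.6, -341.3, 115.4]
eef_rot: [0.111, 0.695, -0.114, 0.701]
wrist_force: [-0.5, 0.1, -0.2]
opening: 64.3
(array([ 0.00533564,  0.00252508, -0.0030468 ]), array([-0.00077317,  0.0096207 ,  0.00255568]))
[ 496.5 -340.1  113. ] 3.7
```

View pics/s1.png

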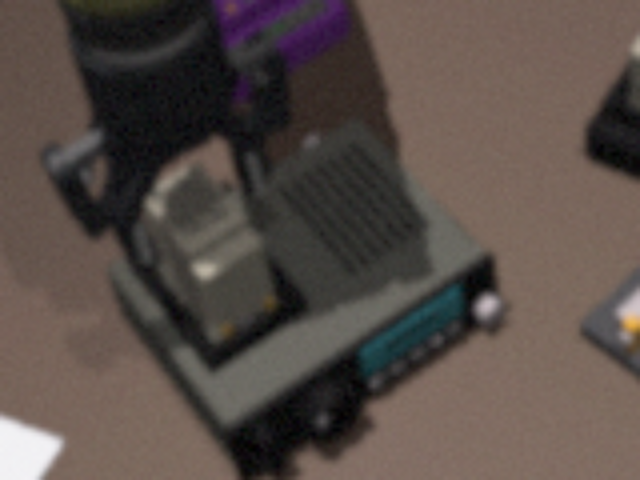

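View pics/w_rd3.png

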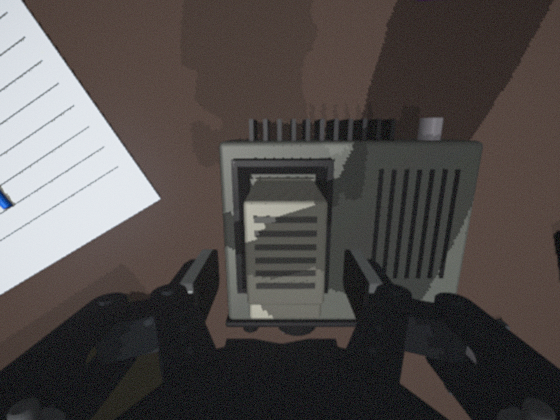

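```bash
python3 -m creep '0.003 0.001 -0.001 0 0.007 0.002; 0.003 0.001 -0.001 0 0.007 0.002'; python3 -c "
from h import *
print(to((496.5,-338,110),1.251))"
```

```text
t: 3.87
tool_pos: [498.1, -340.8, 112.4]
eef_rot: [0.113, 0.697, -0.113, 0.699]
wrist_force: [0.6, -0.6, -0.4]
opening: 64.0
(array([ 0.0023738 ,  0.00220271, -0.00239465]), array([-0.0012576 ,  0.0018786 ,  0.00061782]))
```

```bash
python3 -m creep '0.002 0.001 -0.001 0 0.002 0; 0.002 0.001 -0.001 0 0.002 0; 0.002 0.001 -0.001 0 0.002 0; 0.002 0.001 -0.001 0 0.002 0; 0.002 0.001 -0.001 0 0.002 0' 0.2 60;  python3 -m creep '0 0 0 0 0 0; 0 0 0 0 0 0'; python3 -c "
from h import *
print(sense()['opening'],to((496.5,-338,110),1.251))"
```

```text
t: 4.28
tool_pos: [497.3, -339.6, 110.0]
eef_rot: [0.113, 0.698, -0.113, 0.698]
wrist_force: [0.2, 3.2, 6.4]
opening: 38.3
t: 4.45
tool_pos: [497.3, -339.6, 110.0]
eef_rot: [0.113, 0.698, -0.113, 0.698]
wrist_force: [0.3, 1.7, 6.0]
opening: 38.5
38.46318200710194 (array([ 2.44637990e-05,  1.23704937e-03, -1.27236248e-03]), array([-0.00178163,  0.00013279, -0.00038299]))
```

```bash
python3 -m creep '-0.015 0 0 0 0 0; -0.045 0 0 0 0 0; -0.08 0 0 0 0 0; -0.1 0 0 0 0 0; -0.1 0 0 0 0 0'; python3 -c "
from h import *
print(sense()['wrist_force'],to((435,20,140),1.571))
cs=get_image('scene');cv2.imwrite('pics/s2.png',cs[200:400,100:400])"
```

```text
t: 4.87
tool_pos: [499.0, -341.5, 213.4]
eef_rot: [0.112, 0.696, -0.115, 0.7]
wrist_force: [1.4, -0.1, -4.1]
opening: 38.5
[ 1.36446605 -0.14778439 -4.05052884] (array([ 0.07139773,  0.32289434, -0.17561016]), array([-0.32222157,  0.00572352,  0.00384904]))
```

View pics/s2.png

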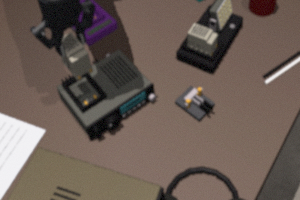

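```bash
python3 -m creep '0 0.025 -0.014 -0.05 0 0; 0 0.06 -0.033 -0.12 0 0; 0 0.095 -0.052 -0.19 0 0; 0 0.13 -0.07 -0.26 0 0; 0 0.165 -0.09 -0.32 0 0'; python3 -c "
from h import *
print(sense()['wrist_force'],to((435,20,140),1.571))"
```

```text
t: 5.33
tool_pos: [461.3, -152.8, 205.9]
eef_rot: [0.001, 0.709, 0.001, 0.705]
wrist_force: [1.4, 1.7, -4.2]
opening: 38.5
[ 1.37921646  1.68324256 -4.15726951] (array([ 0.06637029,  0.17271552, -0.02585124]), array([ 0.00021842, -0.00623002, -0.00199568]))
```

```bash
python3 -m creep '0.005 0.035 -0.005 0 0 0; 0.015 0.07 -0.01 0 0 0; 0.03 0.105 -0.016 0 0 0; 0.05 0.14 -0.022 0 0 0; 0.066 0.173 -0.026 0 0 0'; python3 -m creep '0.02 0 0 0 0 0; 0.05 0 0 0 0 0; 0.07 0 0 0 0 0; 0.075 0 0 0 0 0; 0.075 0 0 0 0 0'; python3 -c "
from h import *
print(sense()['wrist_force'],to((435,20,50),1.571))
cs=get_image('side');cv2.imwrite('pics/d2.png',cv2.resize(cs[120:320,120:320],None,fx=3,fy=3))"
```

```text
t: 5.75
tool_pos: [434.3, 19.8, 139.7]
eef_rot: [0.001, 0.709, -0.001, 0.705]
wrist_force: [0.1, -0.1, -3.7]
opening: 38.0
t: 6.17
tool_pos: [433.8, 18.2, 65.0]
eef_rot: [0.001, 0.71, -0.001, 0.704]
wrist_force: [0.3, -0.1, -3.3]
opening: 38.6
[ 0.33257668 -0.1485752  -3.28973381] (array([0.01496779, 0.00175455, 0.00132781]), array([-1.93689813e-03, -9.53166770e-03, -3.69205823e-05]))
```

View pics/d2.png

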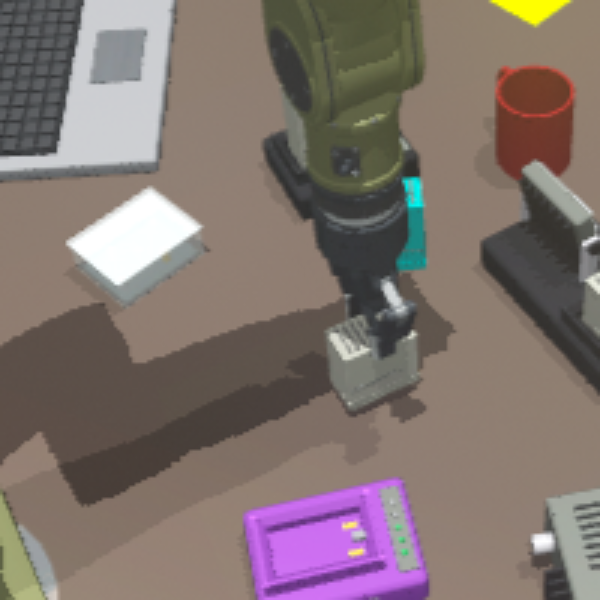

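```bash
python3 -m creep '0.005 0 0 0 -0.004 0; 0.009 0 0 0 -0.008 0; 0.012 0 0 0 -0.008 0; 0.012 0 0 0 -0.008 0'; python3 -m creep '0.0015 0 0 0 0 0; 0.003 0 0 0 0 0; 0.003 0 0 0 0 0'
```

```text
t: 6.55
tool_pos: [437.4, 18.2, 55.8]
eef_rot: [0.001, 0.705, -0.001, 0.709]
wrist_force: [-0.1, 0.4, -4.2]
opening: 38.2
t: 6.8
tool_pos: [437.6, 18.4, 52.8]
eef_rot: [0.001, 0.705, -0.001, 0.709]
wrist_force: [-0.4, -0.7, -2.9]
opening: 38.7
```

```bash
python3 -m creep '0.001 0 0 0 0.002 0; 0.002 0 0 0 0.002 0; 0.002 0 0 0 0.002 0';python3 -m creep '0.001 0 0 0 0 0; 0.0015 0 0 0 0 0; 0.0015 0 0 0 0 0'
```

```text
t: 7.05
tool_pos: [437.5, 18.4, 50.6]
eef_rot: [0.001, 0.706, -0.0, 0.708]
wrist_force: [-0.7, -0.1, -3.6]
opening: 38.0
t: 7.3
tool_pos: [438.0, 18.4, 50.0]
eef_rot: [0.001, 0.705, -0.0, 0.709]
wrist_force: [-0.4, 0.3, 4.5]
opening: 37.9
```

```bash
python3 -m creep '0 0 0 0 0 0; 0 0 0 0 0 0; 0 0 0 0 0 0' 0.75;python3 -m creep '-0.02 0 0 0 0 0; -0.05 0 0 0 0 0; -0.09 0 0 0 0 0; -0.125 0 0 0 0 0; -0.15 0 0 0 0 0'; python3 -c "
from h import *
print(to((521.5,294.5,180),1.571-.037))
cs=get_image('side');cv2.imwrite('pics/d3.png',cv2.resize(cs[120:320,120:320],None,fx=3,fy=3))"
```

```text
t: 7.55
tool_pos: [438.0, 18.4, 49.5]
eef_rot: [0.001, 0.705, -0.0, 0.709]
wrist_force: [0.2, 0.2, -0.9]
opening: 64.0
t: 7.97
tool_pos: [438.1, 18.3, 202.5]
eef_rot: [0.001, 0.704, -0.0, 0.71]
wrist_force: [0.3, -0.1, 0.4]
opening: 63.7
(array([0.02326185, 0.27628771, 0.08277391]), array([ 0.03500586,  0.00770962, -0.00066837]))
```

View pics/d3.png

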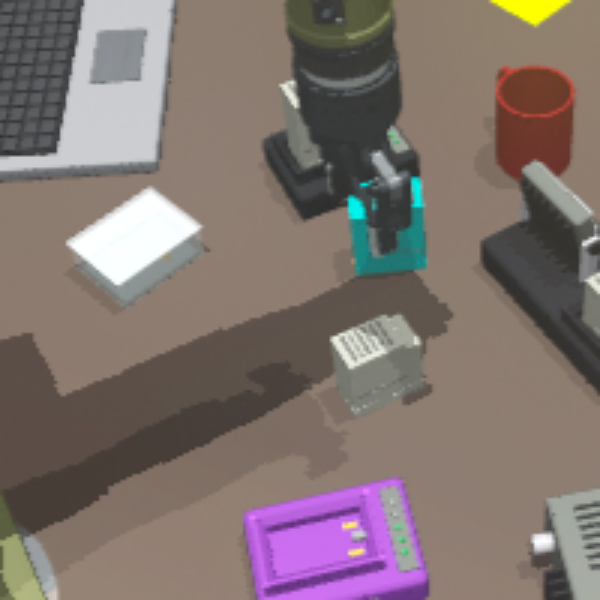

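```bash
python3 -m creep '0 0.035 0.01 0.007 0.004 0; 0 0.073 0.02 0.014 0.007 0; 0 0.111 0.03 0.021 0.007 0; 0 0.149 0.04 0.028 0.007 0; 0 0.187 0.05 0.035 0.007 0'; python3 -m creep '0 0.035 0.015 0 0 0; 0 0.07 0.029 0 0 0; 0 0.089 0.033 0 0 0; 0 0.089 0.033 0 0 0'; python3 -c "
from h import *
print(to((521.5,294.5,180),1.571-.037))"; python3 look.py w_chg2
```

```text
t: 8.43
tool_pos: [487.6, 207.0, 199.3]
eef_rot: [0.013, 0.708, -0.013, 0.706]
wrist_force: [0.6, 0.3, 0.1]
opening: 64.1
t: 8.77
tool_pos: [524.9, 297.4, 198.2]
eef_rot: [0.012, 0.708, -0.011, 0.706]
wrist_force: [-0.2, 0.6, -0.9]
opening: 64.0
(array([ 0.01823964, -0.00301465, -0.00321673]), array([ 0.00399577, -0.00235338, -0.00235793]))
[523.8 294.9 198.3] 8.8167
```

View pics/w_chg2.png

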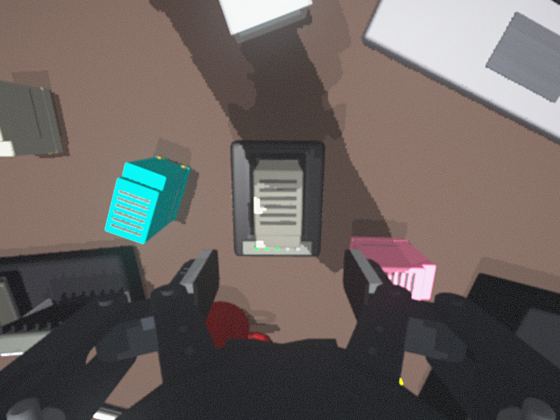

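```bash
python3 -m creep '0.025 0 -0.001 0 0 0; 0.06 -0.001 -0.002 0.003 0 0; 0.09 -0.001 -0.002 0.003 0 0; 0.102 -0.001 -0.002 0.003 0 0; 0.102 -0.001 -0.002 0.003 0 0'; python3 -m creep '0 0 0 0 0 0'; python3 -c "
from h import *
print(to((521.5,294.5,96),1.571-.037))"; python3 look.py w_chg3
```

```text
t: 9.23
tool_pos: [517.7, 288.9, 93.6]
eef_rot: [0.013, 0.711, -0.016, 0.703]
wrist_force: [-0.2, -0.2, 0.6]
opening: 64.3
t: 9.32
tool_pos: [520.3, 290.6, 97.0]
eef_rot: [0.014, 0.709, -0.015, 0.705]
wrist_force: [0.2, -1.0, 0.1]
opening: 64.0
(array([0.00103124, 0.00396101, 0.00107916]), array([-0.00408999, -0.00496283,  0.00101263]))
[521.4 291.4  98.3] 9.3667
```

View pics/w_chg3.png

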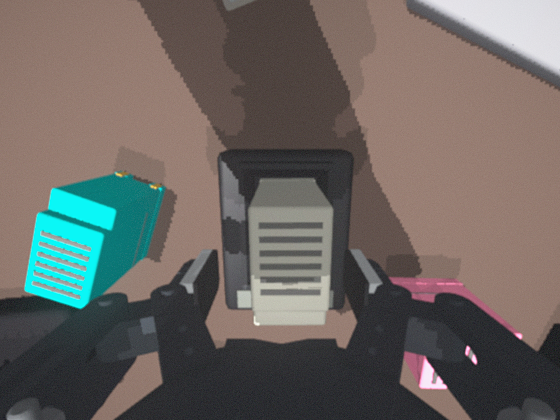

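```bash
python3 -m creep '0.002 0.003 0 0 -0.003 0; 0.002 0.003 0 0 -0.003 0'; python3 -m creep '0 0 0 0 0 0; 0 0 0 0 0 0;0 0 0 0 0 0; 0 0 0 0 0 0;0 0 0 0 0 0' 0.2 60; python3 -c "
from h import *
print(to((521.5,294.5,96),1.571-.037))"
```

```text
t: 9.53
tool_pos: [522.4, 295.8, 97.0]
eef_rot: [0.015, 0.706, -0.013, 0.708]
wrist_force: [-0.4, 0.1, 0.3]
opening: 64.2
t: 9.95
tool_pos: [522.1, 295.3, 96.7]
eef_rot: [0.014, 0.706, -0.014, 0.708]
wrist_force: [-0.1, -2.0, 6.0]
opening: 38.4
(array([ 0.00067999, -0.00079619, -0.0005292 ]), array([-0.00303003,  0.00187689, -0.00108694]))
```

```bash
python3 -m creep '-0.015 0 0 0 0 0; -0.045 0 0 0 0 0; -0.085 0 0 0 0 0; -0.115 0 0 0 0 0; -0.13 -0.01 0 0 0 0'; python3 -m creep '0 -0.025 0 0 0 0; 0 -0.06 0 0 0 0; 0 -0.098 0 0 0 0; 0 -0.136 0 0 0 0; 0 -0.174 0 0 0 0'; python3 -m creep '0 -0.038 -0.003 0.05 0 0; 0 -0.076 -0.006 0.1 0 0; 0 -0.114 -0.01 0.15 0 0; 0 -0.152 -0.014 0.2 0 0; 0 -0.19 -0.018 0.25 0 0';python3 -c "
from h import *
print(to((496,-338.5,180),1.571-.32))"
```

```text
t: 10.37
tool_pos: [522.2, 287.3, 228.9]
eef_rot: [0.015, 0.706, -0.012, 0.708]
wrist_force: [1.1, -0.3, -4.3]
opening: 38.2
t: 10.78
tool_pos: [512.6, 109.6, 224.2]
eef_rot: [0.014, 0.708, -0.014, 0.706]
wrist_force: [0.6, 0.2, -4.6]
opening: 38.4
t: 11.2
tool_pos: [486.8, -79.4, 224.3]
eef_rot: [0.103, 0.7, -0.103, 0.699]
wrist_force: [0.6, -0.3, -3.8]
opening: 38.3
(array([ 0.04395767, -0.2455263 ,  0.08347988]), array([ 0.02780381, -0.00265453, -0.0002697 ]))
```

```bash
python3 -m creep '0 -0.035 0.012 0.014 0 0; 0 -0.07 0.024 0.028 0 0; 0 -0.105 0.036 0.028 0 0; 0 -0.14 0.048 0.028 0 0; 0 -0.175 0.06 0.028 0 0';  python3 -m creep '0 -0.033 0.011 0 0 0; 0 -0.055 0.018 0 0 0;0 -0.068 0.018 0 0 0; 0.02 -0.068 0.018 0 0 0; 0.02 -0.068 0.018 0 0 0'; python3 -m creep '0 0 0 0 0 0'; python3 -c "
from h import *
print(to((496,-338.5,140),1.571-.32))"; python3 look.py w_rd4
```

```text
t: 11.62
tool_pos: [494.8, -264.1, 224.0]
eef_rot: [0.113, 0.699, -0.111, 0.697]
wrist_force: [0.4, 0.5, -3.8]
opening: 38.1
t: 12.03
tool_pos: [489.2, -332.0, 201.2]
eef_rot: [0.114, 0.701, -0.111, 0.696]
wrist_force: [-1.2, 0.7, -6.2]
opening: 38.6
t: 12.12
tool_pos: [489.9, -331.3, 203.3]
eef_rot: [0.113, 0.7, -0.111, 0.696]
wrist_force: [0.3, -0.1, -4.1]
opening: 38.3
(array([ 0.06326604, -0.00510189,  0.00839835]), array([ 0.00219376, -0.00575671, -0.00260771]))
[ 490.8 -331.6  204.5] 12.1667
```

View pics/w_rd4.png

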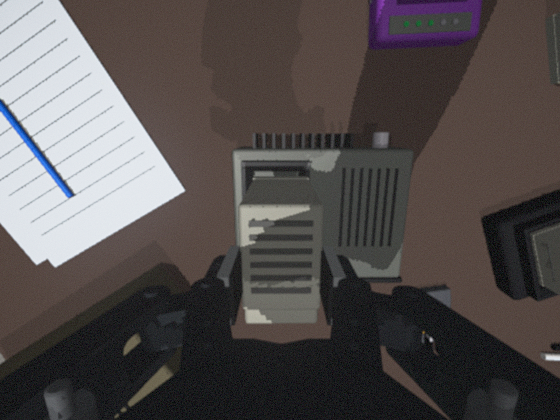

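```bash
python3 -m creep '0.005 -0.004 0.006 0 -0.003 0; 0.025 -0.005 0.008 0 -0.005 -0.001; 0.045 -0.005 0.008 0.002 -0.005 -0.001; 0.058 -0.005 0.008 0.002 -0.005 -0.001; 0.058 -0.005 0.008 0.002 -0.005 -0.001'; python3 -m creep '0 0 0 0 0 0; 0 0 0 0 0 0'; python3 -c "
from h import *
print(sense()['tool_pos'],to((496,-338.5,140),1.571-.32))"; python3 look.py w_rd5; python3 -c "
from h import *
cs=get_image('side');cv2.imwrite('pics/d5.png',cv2.resize(cs[240:390,270:420],None,fx=4,fy=4))"
```

```text
t: 12.58
tool_pos: [496.6, -338.6, 144.5]
eef_rot: [0.112, 0.698, -0.112, 0.698]
wrist_force: [-0.7, -0.3, -4.8]
opening: 38.5
t: 12.75
tool_pos: [498.9, -340.5, 148.5]
eef_rot: [0.112, 0.696, -0.113, 0.7]
wrist_force: [0.5, -0.4, -4.5]
opening: 37.9
[ 498.87985851 -340.50774761  148.53253794] (array([ 0.00850758,  0.00101333, -0.0034239 ]), array([0.00068406, 0.00699001, 0.00122116]))
[ 499.1 -340.8  148.8] 12.8
```

View pics/d5.png

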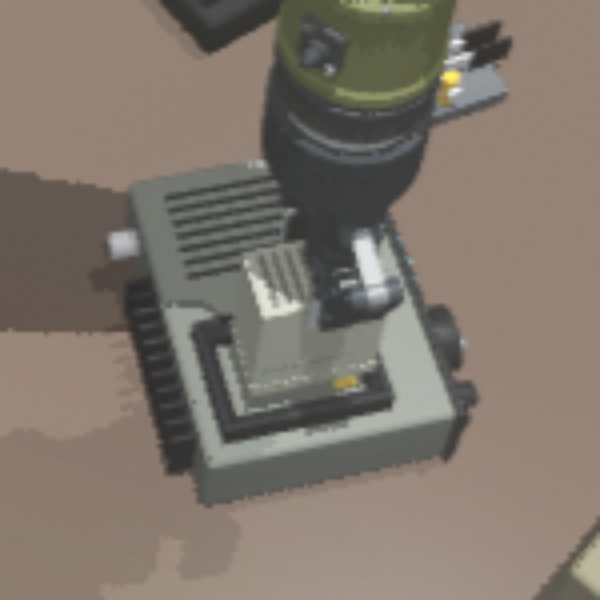

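View pics/w_rd5.png

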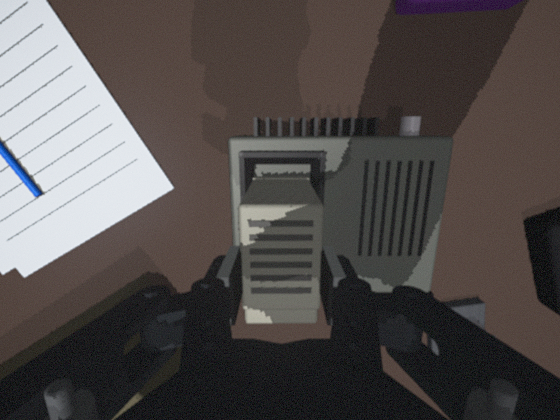

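```bash
python3 -m creep '0 0.001 -0.003 0 0.006 0.001; 0 0.001 -0.003 0 0.006 0.001; 0.004 0.001 -0.003 0 0.006 0.001;  0.006 0.001 -0.003 0 0.006 0.001; 0.006 0.001 -0.003 0 0.006 0.001'; python3 -m creep '0 0 0 0 0 0; 0 0 0 0 0 0';python3 -c "
from h import *
print(sense()['tool_pos'],to((496.5,-339,123),1.571-.32))"
```

```text
t: 13.27
tool_pos: [494.8, -338.1, 140.5]
eef_rot: [0.113, 0.699, -0.112, 0.697]
wrist_force: [-0.5, -0.0, -4.7]
opening: 38.3
t: 13.43
tool_pos: [495.2, -338.3, 141.1]
eef_rot: [0.113, 0.699, -0.112, 0.698]
wrist_force: [-0.7, 0.7, -4.0]
opening: 38.6
[ 495.21149419 -338.3431076   141.05888409] (array([ 0.01805669, -0.00022785,  0.00145576]), array([-5.33222526e-05, -1.44297072e-03, -5.21331385e-04]))
```

Centred. Lowering in stages while watching the force.

```bash
python3 -m creep '0.003 0 0.001 0 -0.001 0; 0.006 0 0.001 0 -0.001 0; 0.008 0 0.001 0 -0.001 0; 0.008 0 0.001 0 -0.001 0'; python3 -m creep '0.002 0 0 0 0 0; 0.004 0 0 0 0 0; 0.005 0 0 0 0 0;0.005 0 0 0 0 0'
```

```text
t: 13.77
tool_pos: [495.8, -338.4, 132.4]
eef_rot: [0.113, 0.699, -0.112, 0.698]
wrist_force: [-0.7, 1.1, -4.4]
opening: 38.3
t: 14.1
tool_pos: [496.0, -338.5, 127.8]
eef_rot: [0.113, 0.698, -0.112, 0.698]
wrist_force: [0.2, 0.2, -4.7]
opening: 38.5
```

```bash
python3 -m creep '0.0015 0 0 0 0 0; 0.003 0 0 0 0 0; 0.003 0 0 0 0 0'; python3 -m creep '0.001 0 0 0 0 0; 0.002 0 0 0 0 0; 0.002 0 0 0 0 0'
```

```text
t: 14.35
tool_pos: [496.1, -338.6, 124.9]
eef_rot: [0.113, 0.698, -0.112, 0.698]
wrist_force: [-0.0, 0.0, -5.4]
opening: 38.7
t: 14.6
tool_pos: [496.1, -338.6, 123.0]
eef_rot: [0.113, 0.698, -0.112, 0.698]
wrist_force: [-0.4, 0.8, -3.8]
opening: 38.4
```

```bash
python3 -m creep '0.001 0 0 0 0 0; 0.001 0 0 0 0 0;0.001 0 0 0 0 0'; python3 -m creep '0.001 0 0 0 0 0; 0.001 0 0 0 0 0;0.001 0 0 0 0 0'
```

```text
t: 14.85
tool_pos: [496.3, -338.7, 122.8]
eef_rot: [0.113, 0.698, -0.113, 0.698]
wrist_force: [-1.4, 0.1, -0.1]
opening: 38.5
t: 15.1
tool_pos: [496.2, -338.7, 122.7]
eef_rot: [0.113, 0.698, -0.113, 0.698]
wrist_force: [-3.1, 1.1, 5.9]
opening: 38.6
```

Seated at z 122.7, which matches the expected 60+62.7. Releasing.

```bash
python3 -m creep '0 0 0 0 0 0; 0 0 0 0 0 0; 0 0 0 0 0 0' 0.7;python3 -m creep '-0.02 0 0 0 0 0; -0.05 0 0 0 0 0; -0.08 0 0 0 0 0; -0.1 0 0 0 0 0; -0.1 0 0 0 0 0'; python3 look.py w_rd6; python3 -c "
from h import *
print(to((655.5,-50,180),1.571+.055))
cs=get_image('side');cv2.imwrite('pics/d6.png',cv2.resize(cs[240:390,270:420],None,fx=4,fy=4))
"
```

```text
t: 15.35
tool_pos: [496.8, -339.1, 121.5]
eef_rot: [0.113, 0.698, -0.113, 0.699]
wrist_force: [0.2, 0.1, -0.5]
opening: 60.0
t: 15.77
tool_pos: [499.0, -340.6, 226.5]
eef_rot: [0.111, 0.695, -0.114, 0.701]
wrist_force: [0.9, -0.4, -0.0]
opening: 59.9
[ 498.2 -340.   224. ] 15.8167
(array([0.04394628, 0.32479887, 0.05793995]), array([-0.37500043,  0.0056837 ,  0.00244372]))
```

View pics/d6.png

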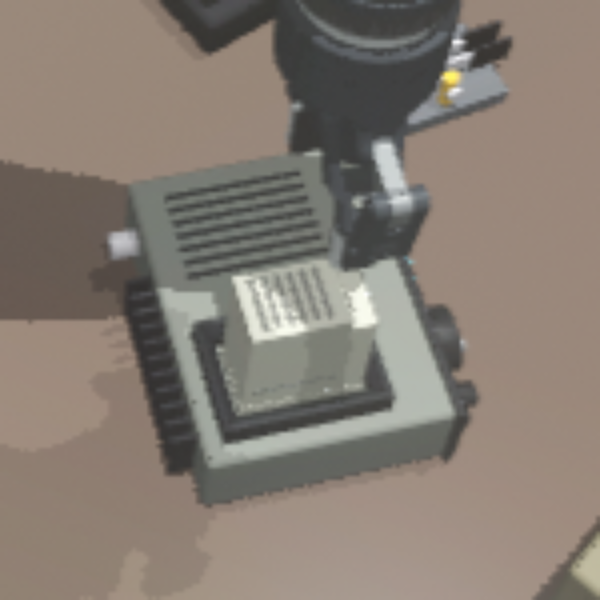

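View pics/w_rd6.png

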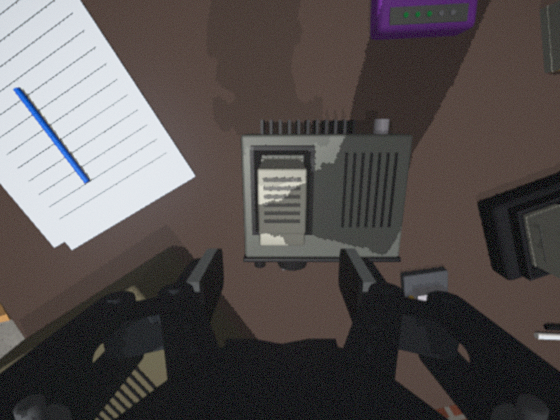

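```bash
python3 -m creep '0 0.033 0.006 -0.08 0 0; 0 0.07 0.012 -0.16 0.004 0; 0 0.107 0.019 -0.24 0.005 0; 0 0.144 0.026 -0.32 0.005 0; 0 0.181 0.032 -0.375 0.005 0'; python3 -c "
from h import *
print(to((655.5,-50,180),1.571+.055))"
```

```text
t: 16.28
tool_pos: [583.3, -175.3, 219.2]
eef_rot: [-0.02, 0.71, 0.021, 0.704]
wrist_force: [0.9, -0.5, -0.0]
opening: 59.7
(array([0.03888604, 0.12079841, 0.07965735]), array([ 0.00297411, -0.00767817, -0.00238738]))
```

```bash
python3 -m creep '0 0.033 0.022 0 -0.002 0; 0 0.066 0.044 0.002 -0.003 0; 0 0.099 0.066 0.002 -0.003 0; 0 0.121 0.08 0.002 -0.003 0; 0 0.121 0.08 0.002 -0.003 0'; python3 -m creep '0.03 0 0 0 0 0; 0.04 0 0 0 0 0; 0.04 0 0 0 0 0'; python3 -c "
from h import *
print(to((655.5,-50,80),1.571+.055))"; python3 look.py w_lt2
```

```text
t: 16.7
tool_pos: [658.3, -46.4, 218.2]
eef_rot: [-0.02, 0.708, 0.022, 0.705]
wrist_force: [0.6, -0.2, 0.4]
opening: 59.8
t: 16.95
tool_pos: [653.0, -51.7, 176.1]
eef_rot: [-0.018, 0.711, 0.019, 0.703]
wrist_force: [-0.6, -0.6, 0.2]
opening: 59.5
(array([0.09602821, 0.00135801, 0.00364622]), array([-0.00221191, -0.01151848, -0.00246899]))
[654.1 -52.1 178.2] 17.0
```

View pics/w_lt2.png

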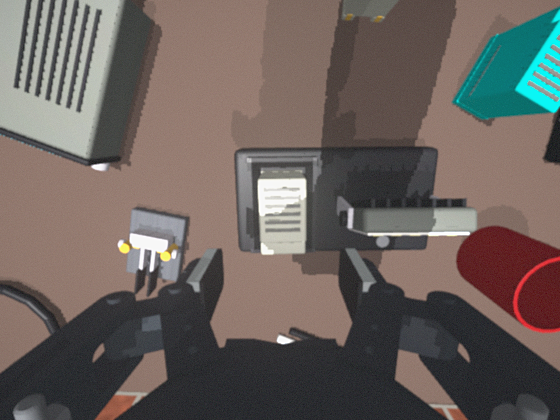

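```bash
python3 crop.py w_lt2 230 140 120 120 5
```

```text
(no output)
```

View pics/w_lt2_c230.png

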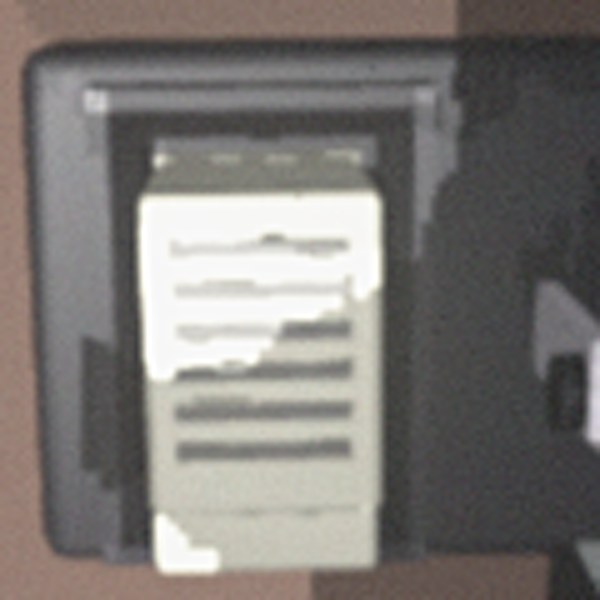

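Run:
```python
from m import *
rect('w_lt2',230,140,5,[(140,192),(382,190),(379,568),(156,573)],[96,96,88,88])
rect('w_lt2',230,140,5,[(85,88),(440,88),(425,560),(108,560)],52)
```

```text
w_lt2 ctr [657.  -50.2] yawL 0.071 yawW 0.069 L 69.5 W 39.6
w_lt2 ctr [656.8 -49.9] yawL 0.063 yawW 0.052 L 95.7 W 66.2
```

```bash
python3 -m creep '0.01 0.002 0.002 -0.006 -0.006 -0.001; 0.035 0.002 0.003 -0.01 -0.008 -0.001; 0.06 0.002 0.003 -0.01 -0.008 -0.001; 0.075 0.002 0.003 -0.01 -0.008 -0.001; 0.075 0.002 0.003 -0.01 -0.008 -0.001'; python3 -m creep '0 0 0 0 0 0; 0 0 0 0 0 0'; python3 -c "
from h import *
print(sense()['tool_pos'],to((656.5,-50,80),1.571+.065))"; python3 look.py w_lt3
```

```text
t: 17.42
tool_pos: [656.6, -50.1, 103.0]
eef_rot: [-0.021, 0.707, 0.022, 0.707]
wrist_force: [-0.5, 0.5, 0.6]
opening: 59.8
t: 17.58
tool_pos: [660.4, -50.0, 107.8]
eef_rot: [-0.022, 0.704, 0.022, 0.71]
wrist_force: [-0.0, -0.9, 0.4]
opening: 60.1
[660.43497959 -50.01346413 107.83433666] (array([ 0.02779954,  0.00025926, -0.0041657 ]), array([-2.75468094e-03,  8.60005328e-03,  2.06128345e-05]))
[660.8 -49.9 108.2] 17.6333
```

View pics/w_lt3.png

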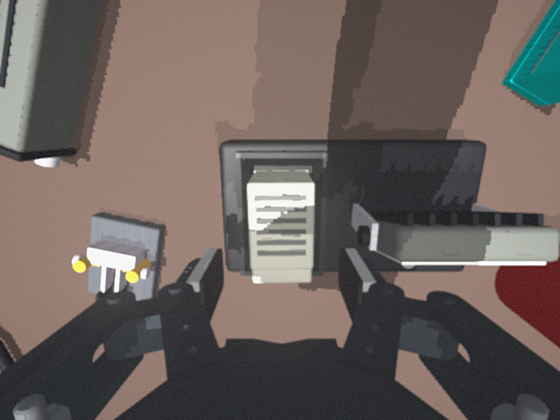

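```bash
python3 -m creep '0.005 0 -0.004 0 0.008 0; 0.015 0 -0.004 -0.002 0.008 0; 0.025 0 -0.004 -0.002 0.008 0; 0.025 0 -0.004 -0.002 0.008 0; 0.025 0 -0.004 -0.002 0.008 0'; python3 -m creep '0 0 0 0 0 0; 0 0 0 0 0 0'; python3 -c "
from h import *
print(sense()['tool_pos'],to((656.5,-50,80),1.571+.065))"
```

```text
t: 18.05
tool_pos: [654.4, -49.5, 79.6]
eef_rot: [-0.023, 0.708, 0.023, 0.705]
wrist_force: [-0.6, 0.5, -0.1]
opening: 59.8
t: 18.22
tool_pos: [655.8, -49.6, 81.2]
eef_rot: [-0.023, 0.707, 0.023, 0.706]
wrist_force: [0.6, -0.1, -0.3]
opening: 60.0
[655.77523886 -49.60978048  81.18135806] (array([ 0.00118017, -0.00043701,  0.00069955]), array([ 0.0001006 , -0.00152286, -0.00027961]))
```

```bash
python3 -m creep '0.001 0 0 0 0 0; 0.001 0 0 0 0 0;0.001 0 0 0 0 0; 0.001 0 0 0 0 0;0.001 0 0 0 0 0' 0.2 60; python3 -c "
from h import *
print(sense()['tool_pos'],sense()['opening'])"; python3 -m creep '-0.01 0 0 0 0 0; -0.03 0 0 0 0 0; -0.06 0 0 0 0 0; -0.1 0 0 0 0 0; -0.13 0 0 0 0 0'; python3 -c "
from h import *
print(to((520.5,294.2,180),1.571-.037))
cs=get_image('side');cv2.imwrite('pics/d7.png',cv2.resize(cs[120:270,230:380],None,fx=4,fy=4))
"
```

```text
t: 18.63
tool_pos: [656.0, -49.9, 80.8]
eef_rot: [-0.023, 0.707, 0.023, 0.706]
wrist_force: [-0.8, -0.7, 4.5]
opening: 36.5
[655.97477317 -49.89389424  80.75280701] 36.47831497085913
t: 19.05
tool_pos: [655.3, -49.4, 211.9]
eef_rot: [-0.023, 0.708, 0.023, 0.706]
wrist_force: [1.2, -0.9, -2.5]
opening: 36.5
(array([ 0.03249391,  0.3516457 , -0.11200835]), array([ 0.10205111, -0.00265154, -0.00073874]))
```

View pics/d7.png

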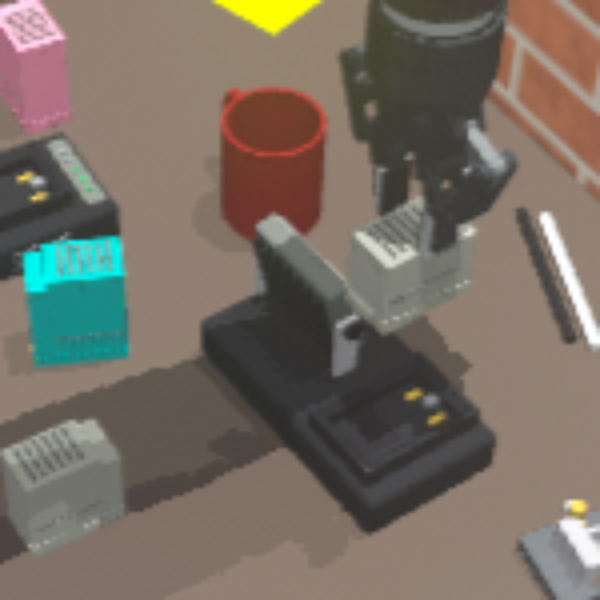

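```bash
python3 -m creep '0 0.03 -0.01 0.015 0 0; 0 0.066 -0.021 0.03 0 0; 0 0.102 -0.032 0.045 0 0; 0 0.138 -0.044 0.06 0 0; 0 0.174 -0.055 0.08 0 0'; python3 -m creep '0 0.034 -0.018 0.01 0 0; 0 0.07 -0.036 0.022 0 0; 0 0.106 -0.054 0.022 0 0; 0 0.14 -0.066 0.022 0 0; 0 0.17 -0.07 0.022 0 0';python3 -m creep '0 0 0 0 0 0; 0 0 0 0 0 0'; python3 -c "
from h import *
print(sense()['tool_pos'],to((520.5,294.2,180),1.571-.037))"; python3 look.py w_chg4
```

```text
t: 19.52
tool_pos: [587.9, 121.7, 209.6]
eef_rot: [0.006, 0.708, -0.006, 0.706]
wrist_force: [-0.1, 0.5, -2.6]
opening: 36.5
t: 19.93
tool_pos: [518.9, 293.2, 210.0]
eef_rot: [0.012, 0.709, -0.012, 0.705]
wrist_force: [0.9, 0.3, -2.6]
opening: 36.8
t: 20.1
tool_pos: [521.1, 292.9, 209.7]
eef_rot: [0.012, 0.708, -0.012, 0.706]
wrist_force: [1.1, -1.3, -3.4]
opening: 36.6
[521.05406836 292.88989266 209.65520059] (array([ 0.02965602,  0.00131051, -0.00050725]), array([ 0.00341696, -0.00304169,  0.00066676]))
[521.3 291.6 209.7] 20.15
```

View pics/w_chg4.png

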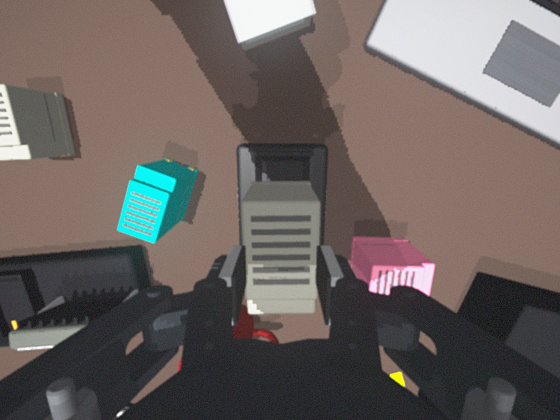

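```bash
python3 -m creep '0.02 0.001 -0.001 0.003 -0.002 0; 0.05 0.002 -0.001 0.003 -0.002 0; 0.08 0.002 -0.001 0.003 -0.002 0; 0.103 0.002 -0.001 0.003 -0.002 0; 0.103 0.002 -0.001 0.003 -0.002 0';python3 -m creep '0 0 0 0 0 0; 0 0 0 0 0 0; 0 0 0 0 0 0'; python3 -c "
from h import *
print(sense()['tool_pos'],to((520,294.3,79),1.571-.037))"; python3 look.py w_chg5
```

```text
t: 20.57
tool_pos: [517.3, 289.5, 101.9]
eef_rot: [0.013, 0.71, -0.017, 0.704]
wrist_force: [0.1, -0.6, -3.5]
opening: 36.4
t: 20.82
tool_pos: [522.7, 293.7, 109.5]
eef_rot: [0.015, 0.706, -0.014, 0.708]
wrist_force: [-0.5, 0.6, -3.3]
opening: 36.4
[522.74486425 293.72851624 109.53139457] (array([ 0.03052277,  0.00039521, -0.00286898]), array([-0.00392507,  0.0033822 , -0.00209184]))
[522.7 293.9 109.6] 20.8667
```

View pics/w_chg5.png

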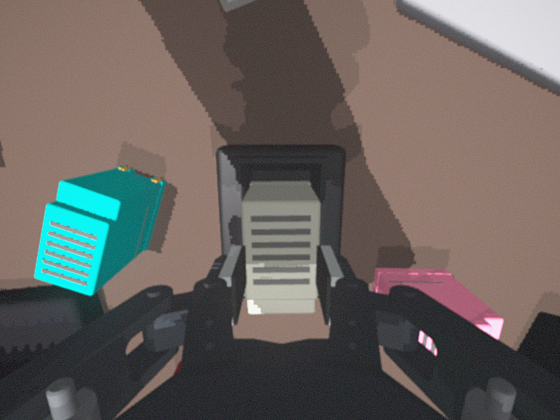

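```bash
python3 -m creep '0.005 0 -0.0025 -0.003 0.003 -0.002; 0.009 0 -0.0025 -0.003 0.003 -0.002; 0.011 0 -0.0025 -0.003 0.003 -0.002; 0.011 0 -0.0025 -0.003 0.003 -0.002; 0.011 0 -0.0025 -0.003 0.003 -0.002'; python3 -m creep '0 0 0 0 0 0; 0 0 0 0 0 0'; python3 -c "
from h import *
print(sense()['tool_pos'],to((520,294.3,79),1.571-.037))"
```

```text
t: 21.28
tool_pos: [518.2, 293.5, 96.1]
eef_rot: [0.012, 0.708, -0.014, 0.706]
wrist_force: [-0.1, -0.3, -3.5]
opening: 36.9
t: 21.45
tool_pos: [518.6, 293.6, 96.4]
eef_rot: [0.012, 0.708, -0.014, 0.706]
wrist_force: [-0.5, 0.1, -2.8]
opening: 37.1
[518.58794122 293.62686449  96.43845238] (array([0.01743331, 0.00075557, 0.00143367]), array([ 5.17971723e-05, -2.71206564e-03,  1.77861414e-03]))
```

```bash
python3 -m creep '0.003 0.0005 0.001 0 -0.002 0.001; 0.006 0.0005 0.001 0 -0.002 0.001; 0.009 0.0005 0.001 0 -0.002 0.001; 0.009 0.0005 0.001 0 -0.002 0.001'; python3 -m creep '0.002 0 0 0 0 0; 0.004 0 0 0 0 0; 0.004 0 0 0 0 0; 0.004 0 0 0 0 0'; python3 -c "
from h import *
print(sense()['tool_pos'],to((520,294.3,79),1.571-.037))"
```

```text
t: 21.78
tool_pos: [518.9, 293.7, 86.4]
eef_rot: [0.012, 0.708, -0.014, 0.706]
wrist_force: [-0.6, -1.0, -2.7]
opening: 36.7
t: 22.12
tool_pos: [519.4, 293.9, 83.2]
eef_rot: [0.013, 0.707, -0.013, 0.707]
wrist_force: [0.1, 0.6, -3.4]
opening: 36.4
[519.36380554 293.92761822  83.19872353] (array([0.00419759, 0.00039976, 0.00062701]), array([-2.69530257e-06, -1.17733137e-03,  1.00582078e-03]))
```

```bash
python3 -m creep '0.001 0 0 0 0 0; 0.002 0 0 0 0 0; 0.003 0 0 0 0 0; 0.003 0 0 0 0 0'; python3 -m creep '0.001 0 0 0 0 0; 0.0015 0 0 0 0 0; 0.0015 0 0 0 0 0'
```

```text
t: 22.45
tool_pos: [519.4, 293.9, 80.1]
eef_rot: [0.013, 0.707, -0.013, 0.707]
wrist_force: [-0.2, 0.5, -2.8]
opening: 36.8
t: 22.7
tool_pos: [519.5, 294.0, 78.9]
eef_rot: [0.013, 0.707, -0.013, 0.707]
wrist_force: [-0.9, -0.4, -2.3]
opening: 36.1
```

```bash
python3 -m creep '0.0007 0 0 0 0 0; 0.001 0 0 0 0 0; 0.001 0 0 0 0 0'; python3 -m creep '0.0005 0 0 0 0 0; 0.0005 0 0 0 0 0; 0.0005 0 0 0 0 0'
```

```text
t: 22.95
tool_pos: [519.6, 293.9, 78.8]
eef_rot: [0.013, 0.707, -0.013, 0.707]
wrist_force: [-2.4, -1.1, 5.3]
opening: 36.5
t: 23.2
tool_pos: [519.6, 293.9, 78.7]
eef_rot: [0.013, 0.707, -0.013, 0.707]
wrist_force: [-1.9, -1.5, 8.2]
opening: 36.6
```

Seated at 78.8 as expected. Releasing, then back to the parked medium pack.

```bash
python3 -m creep '0 0 0 0 0 0; 0 0 0 0 0 0; 0 0 0 0 0 0' 0.7;python3 -m creep '-0.02 0 0 0 0 0; -0.05 0 0 0 0 0; -0.08 0 0 0 0 0; -0.12 0 0 0 0 0; -0.13 0 0 0 0 0'; python3 look.py w_chg6; python3 -c "
from h import *
print(to((390,18,210),1.571))
cs=get_image('side');cv2.imwrite('pics/d8.png',cv2.resize(cs[100:250,180:330],None,fx=4,fy=4))
"
```

```text
t: 23.45
tool_pos: [519.8, 294.2, 77.3]
eef_rot: [0.013, 0.707, -0.013, 0.707]
wrist_force: [-0.4, 0.8, 0.2]
opening: 59.6
t: 23.87
tool_pos: [522.3, 295.7, 213.4]
eef_rot: [0.014, 0.704, -0.012, 0.709]
wrist_force: [0.3, 0.5, 0.9]
opening: 59.7
[522.8 295.9 213.4] 23.9167
(array([ 0.00107186, -0.2826428 , -0.12246954]), array([-0.03697152,  0.00814625, -0.00456658]))
```

View pics/d8.png

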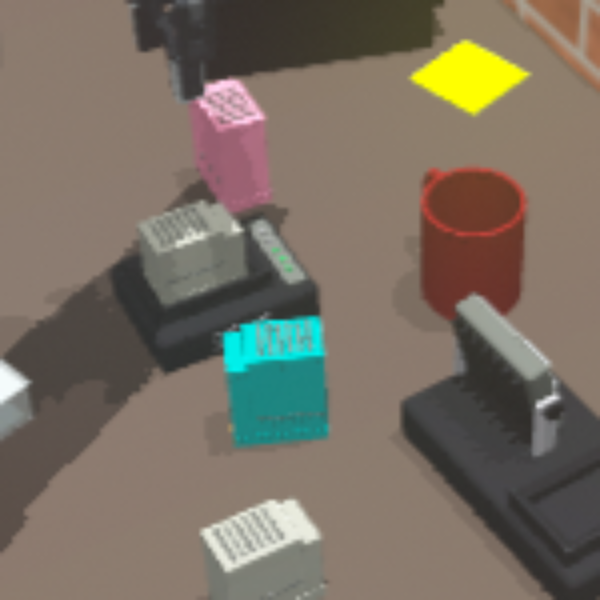

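View pics/w_chg6.png

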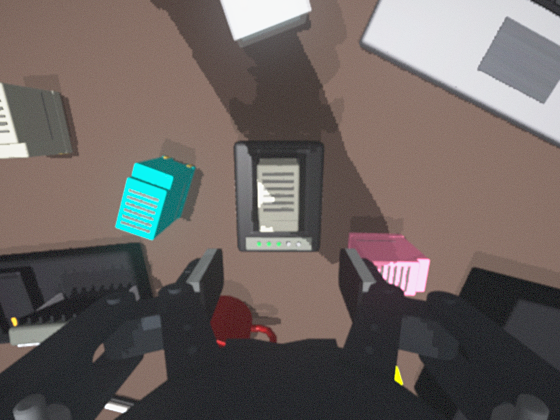

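```bash
python3 -m creep '0 -0.035 -0.009 -0.01 0.004 -0.002; 0 -0.073 -0.019 -0.02 0.008 -0.004; 0 -0.111 -0.029 -0.03 0.008 -0.004; 0 -0.149 -0.039 -0.037 0.008 -0.004; 0 -0.187 -0.05 -0.037 0.008 -0.004'; python3 -m creep '0 -0.035 -0.009 0 0 0; 0.01 -0.07 -0.019 0 0 0; 0.03 -0.093 -0.03 0 0 0; 0.05 -0.093 -0.03 0 0 0; 0.05 -0.093 -0.03 0 0 0'; python3 -m creep '0 0 0 0 0 0; 0 0 0 0 0 0';python3 look.py w_pk; python3 -c "
from h import *
print(to((437.5,18.4,50),1.571))"; python3 crop.py w_pk 220 130 130 150 4
```

```text
t: 24.38
tool_pos: [461.1, 107.5, 205.5]
eef_rot: [-0.002, 0.711, -0.001, 0.703]
wrist_force: [1.0, 0.1, 0.7]
opening: 59.7
t: 24.8
tool_pos: [427.6, 14.4, 153.9]
eef_rot: [-0.001, 0.713, -0.003, 0.701]
wrist_force: [-0.2, 0.1, 0.1]
opening: 60.0
t: 24.97
tool_pos: [432.6, 16.3, 158.2]
eef_rot: [-0.002, 0.71, -0.001, 0.704]
wrist_force: [0.3, 0.9, 0.2]
opening: 59.7
[433.3  16.4 158.7] 25.0167
(array([0.10870075, 0.00243582, 0.00511413]), array([ 0.00112912, -0.00802182,  0.004509  ]))
```

View pics/w_pk_c220.png

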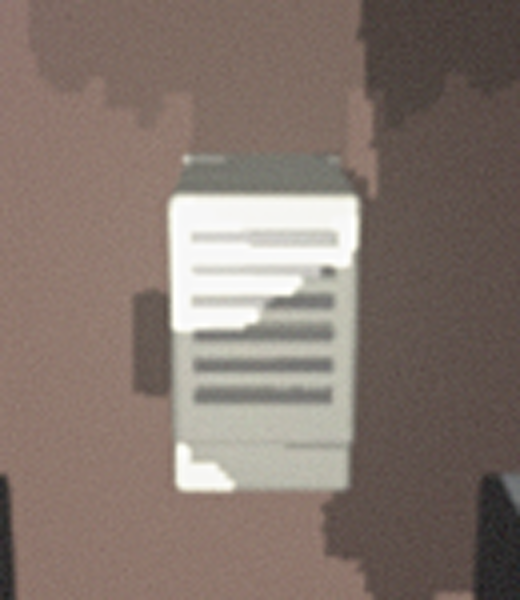

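```bash
python3 - <<'E'
from m import *
rect('w_pk',220,130,4,[(170,196),(358,196),(350,488),(176,490)],[74,74,66,66])
E
python3 -m creep '0.01 0.002 0.003 0 -0.004 0.002; 0.035 0.002 0.004 0 -0.005 0.004; 0.065 0.002 0.004 0 -0.005 0.004; 0.085 0.002 0.004 0 -0.005 0.004; 0.085 0.002 0.004 0 -0.005 0.004'; python3 -m creep '0 0 0 0 0 0; 0 0 0 0 0 0; 0 0 0 0 0 0'; python3 -c "
from h import *
print(to((437.5,18.4,50),1.571))"
```

```text
w_pk ctr [437.5  19.6] yawL 0.003 yawW 0.008 L 68.3 W 39.2
t: 25.43
tool_pos: [433.4, 18.1, 70.7]
eef_rot: [-0.001, 0.71, 0.0, 0.704]
wrist_force: [-0.4, 0.5, 0.8]
opening: 59.8
t: 25.68
tool_pos: [437.5, 17.8, 74.9]
eef_rot: [-0.0, 0.707, 0.0, 0.707]
wrist_force: [0.0, -0.7, 0.3]
opening: 59.8
(array([ 2.49271695e-02,  6.58595601e-04, -1.87453990e-05]), array([ 0.00056245, -0.0004235 ,  0.00054365]))
```

```bash
python3 -m creep '0.008 0.001 0 0 0 0; 0.018 0.001 0 0 0 0; 0.024 0.001 0 0 0 0; 0.024 0.001 0 0 0 0; 0.024 0.001 0 0 0 0'; python3 -m creep '0 0 0 0 0 0; 0 0 0 0 0 0; 0 0 0 0 0 0; 0 0 0 0 0 0; 0 0 0 0 0 0' 0.2 60; python3 -c "
from h import *
print(sense()['tool_pos'],to((437.5,18.4,50),1.571))"
```

```text
t: 26.1
tool_pos: [435.2, 18.4, 49.1]
eef_rot: [-0.0, 0.709, -0.0, 0.705]
wrist_force: [0.6, -0.5, 0.5]
opening: 59.6
t: 26.52
tool_pos: [436.0, 18.7, 50.0]
eef_rot: [-0.0, 0.708, 0.0, 0.706]
wrist_force: [-1.4, 1.2, 6.1]
opening: 38.7
[435.95249832  18.68110419  50.00220268] (array([-2.07461065e-06, -2.81539207e-04,  1.54742278e-03]), array([ 7.74400958e-05, -2.76524345e-03,  6.17613038e-06]))
```

```bash
python3 -m creep '-0.015 0 0 0 0 0; -0.045 0 0 0 0 0; -0.085 0 0 0 0 0; -0.12 0 0 0 0 0; -0.14 0 0 0 0 0'; python3 -c "
from h import *
print(sense()['tool_pos'],to((654,-50,190),1.571+.058))"
```

```text
t: 26.93
tool_pos: [437.2, 18.4, 192.5]
eef_rot: [-0.0, 0.707, -0.0, 0.707]
wrist_force: [0.6, -0.3, -3.1]
opening: 38.4
[437.2130557   18.39742672 192.48827726] (array([ 0.00252352, -0.06840337,  0.21678466]), array([-0.05816682, -0.00011859,  0.0008129 ]))
```

```bash
python3 -m creep '0 -0.015 0.03 -0.01 0 0; 0 -0.03 0.065 -0.02 0 0; 0 -0.045 0.1 -0.035 0 0; 0 -0.06 0.135 -0.05 0 0; 0 -0.068 0.17 -0.058 0 0'; python3 -c "
from h import *
print(sense()['tool_pos'],to((654,-50,190),1.571+.058))"
```

```text
t: 27.35
tool_pos: [606.8, -51.4, 187.7]
eef_rot: [-0.021, 0.709, 0.02, 0.705]
wrist_force: [1.2, -0.2, -2.2]
opening: 38.4
[606.7571831  -51.36980428 187.70774582] (array([-0.00255738, -0.00134412,  0.04722994]), array([-0.00084751, -0.00565431,  0.00143753]))
```

```bash
python3 -m creep '0 -0.001 0.025 0 0 0; 0 -0.001 0.046 0 0 0; 0 -0.001 0.047 0 0 0; 0 -0.001 0.047 0 0 0; 0 -0.001 0.047 0 0 0'; python3 look.py w_lt5; python3 -c "
from h import *
print(sense()['tool_pos'],to((655,-50,100),1.571+.058))"
```

```text
t: 27.77
tool_pos: [651.7, -47.7, 187.1]
eef_rot: [-0.021, 0.709, 0.02, 0.704]
wrist_force: [-0.6, -0.0, -3.7]
opening: 38.3
[651.5 -47.7 187.6] 27.8167
[651.47386765 -47.69335005 187.62342107] (array([ 0.0875993 , -0.00248393,  0.00397626]), array([ 1.74702711e-05, -6.73798366e-03,  2.73856138e-04]))
```

View pics/w_lt5.png

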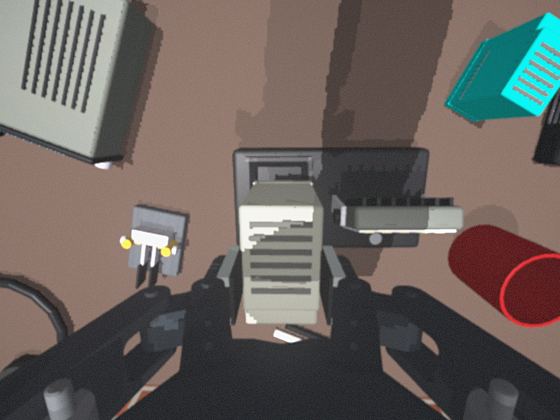

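```bash
python3 -m creep '0.01 -0.002 0.002 0 -0.004 0; 0.03 -0.002 0.003 0 -0.004 0; 0.055 -0.002 0.003 0 -0.004 0; 0.075 -0.002 0.003 0 -0.004 0; 0.075 -0.002 0.003 0 -0.004 0'; python3 -m creep '0 0 0 0 0 0; 0 0 0 0 0 0; 0 0 0 0 0 0; 0 0 0 0 0 0'; python3 -c "
from h import *
print(sense()['tool_pos'],to((655,-50,86),1.571+.058))"
```

```text
t: 28.23
tool_pos: [650.8, -49.2, 109.0]
eef_rot: [-0.02, 0.71, 0.021, 0.703]
wrist_force: [-1.6, -0.5, -5.1]
opening: 38.2
t: 28.57
tool_pos: [657.1, -49.7, 115.5]
eef_rot: [-0.021, 0.706, 0.02, 0.708]
wrist_force: [-0.0, 0.1, -4.4]
opening: 38.2
[657.05847344 -49.72226097 115.46321196] (array([ 0.02945601, -0.00013043, -0.00217299]), array([-2.89381018e-05,  3.45715493e-03,  9.21887891e-04]))
```

```bash
python3 -m creep '0.006 0 -0.002 0 0.003 0.001; 0.012 0 -0.002 0 0.003 0.001; 0.016 0 -0.002 0 0.003 0.001; 0.016 0 -0.002 0 0.003 0.001; 0.016 0 -0.002 0 0.003 0.001'; python3 -m creep '0 0 0 0 0 0; 0 0 0 0 0 0; 0 0 0 0 0 0'; python3 -c "
from h import *
print(sense()['tool_pos'],to((655,-50,86),1.571+.058))"; python3 look.py w_lt6;python3 -c "
from h import *
cs=get_image('side');cv2.imwrite('pics/d9.png',cv2.resize(cs[120:270,230:380],None,fx=4,fy=4))
cs=get_image('scene');cv2.imwrite('pics/s9.png',cv2.resize(cs[160:290,240:380],None,fx=4,fy=4))"
```

```text
t: 28.98
tool_pos: [653.2, -49.6, 96.6]
eef_rot: [-0.02, 0.708, 0.021, 0.705]
wrist_force: [-0.2, 0.5, -3.1]
opening: 38.7
t: 29.23
tool_pos: [654.1, -49.7, 97.6]
eef_rot: [-0.02, 0.708, 0.021, 0.706]
wrist_force: [0.7, -0.3, -2.9]
opening: 38.2
[654.05623923 -49.72741112  97.60541909] (array([ 0.01160285, -0.00033284,  0.00095594]), array([-8.33579134e-06, -2.55320701e-03, -5.01286588e-04]))
[654.  -49.7  97.6] 29.2833
```

View pics/d9.png

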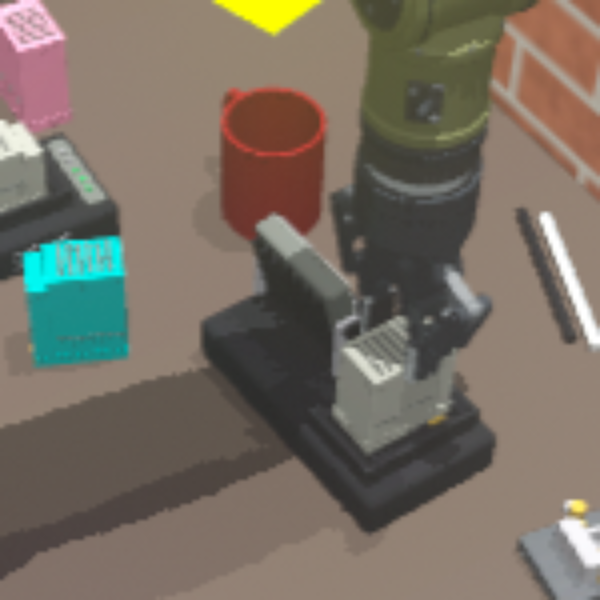

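View pics/s9.png

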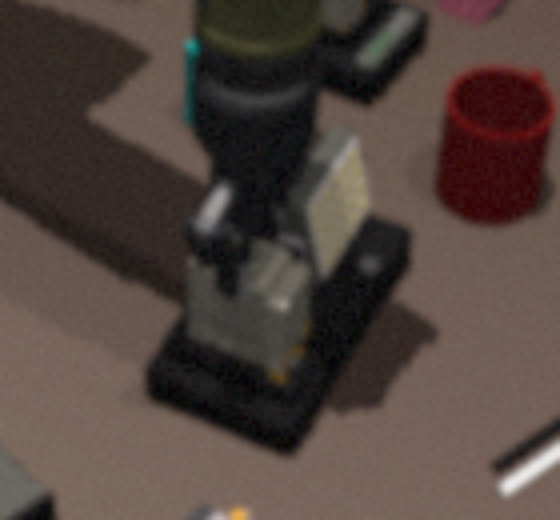

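It is inside the flare, clear of the lamp, with no contact yet. I'll finish lowering.

```bash
python3 -m creep '0.002 0 0.001 0 -0.002 0; 0.004 0 0.001 0 -0.002 0; 0.006 0 0.001 0 -0.002 0; 0.006 0 0.001 0 -0.002 0'; python3 -m creep '0.001 0 0 0 0 0; 0.003 0 0 0 0 0; 0.004 0 0 0 0 0; 0.004 0 0 0 0 0'; python3 -m creep '0.001 0 0 0 0 0; 0.001 0 0 0 0 0; 0.001 0 0 0 0 0'
```

```text
t: 29.72
tool_pos: [654.3, -49.7, 90.7]
eef_rot: [-0.02, 0.708, 0.021, 0.706]
wrist_force: [0.1, -0.2, -4.6]
opening: 38.1
t: 30.05
tool_pos: [654.5, -49.7, 87.0]
eef_rot: [-0.02, 0.707, 0.021, 0.706]
wrist_force: [-0.8, 0.5, -3.5]
opening: 38.0
t: 30.3
tool_pos: [654.8, -49.7, 86.4]
eef_rot: [-0.02, 0.707, 0.021, 0.706]
wrist_force: [0.3, -0.4, -2.6]
opening: 38.3
```

```bash
python3 -m creep '0.0008 0 0 0 0 0; 0.001 0 0 0 0 0; 0.001 0 0 0 0 0'; python3 -m creep '0.0005 0 0 0 0 0; 0.0005 0 0 0 0 0; 0.0005 0 0 0 0 0'
```

```text
t: 30.55
tool_pos: [655.1, -49.6, 86.1]
eef_rot: [-0.02, 0.707, 0.021, 0.707]
wrist_force: [0.1, -0.0, 0.9]
opening: 38.5
t: 30.8
tool_pos: [655.1, -49.6, 86.1]
eef_rot: [-0.02, 0.707, 0.021, 0.707]
wrist_force: [-2.0, 1.1, 6.3]
opening: 38.4
```

```bash
python3 -m creep '0 0 0 0 0 0; 0 0 0 0 0 0; 0 0 0 0 0 0' 0.7;python3 -m creep '-0.02 0 0 0 0 0; -0.05 0 0 0 0 0; -0.08 0 0 0 0 0; -0.11 0 0 0 0 0; -0.14 0 0 0 0 0'; python3 -m creep '0 0 -0.03 0 0 0; 0 0 -0.065 0 0 0; 0 0 -0.1 0 0 0; 0 0 -0.11 0 0 0; 0 0 -0.11 0 0 0';  python3 look.py w_end; python3 -c "
from h import *
a=get_image('side');b=get_image('scene')
cv2.imwrite('pics/dE.png',a);cv2.imwrite('pics/sE.png',b)
z=lambda i,x,y:cv2.resize(i[y:y+80,x:x+80],None,fx=4.8,fy=4.8)
cv2.imwrite('pics/E.png',np.hstack([z(a,280,180),z(b,270,205)]))
"
```

```text
t: 31.05
tool_pos: [655.1, -49.8, 84.8]
eef_rot: [-0.02, 0.707, 0.021, 0.707]
wrist_force: [0.1, 0.5, 0.4]
opening: 59.8
t: 31.47
tool_pos: [654.9, -49.8, 226.0]
eef_rot: [-0.02, 0.707, 0.021, 0.706]
wrist_force: [0.7, 0.4, -0.1]
opening: 60.0
t: 31.88
tool_pos: [542.1, -56.3, 225.3]
eef_rot: [-0.02, 0.708, 0.021, 0.706]
wrist_force: [-0.6, -0.0, 0.3]
opening: 59.9
[544.5 -56.3 225.5] 31.9333
```

View pics/E.png

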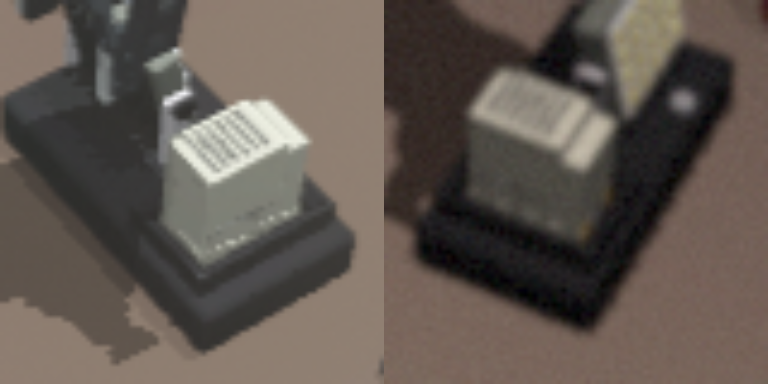

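View pics/dE.png

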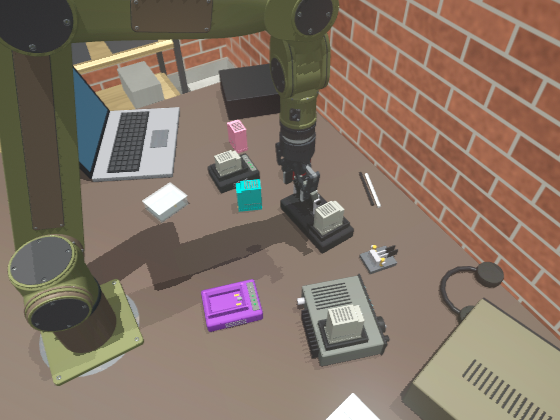

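View pics/w_end.png

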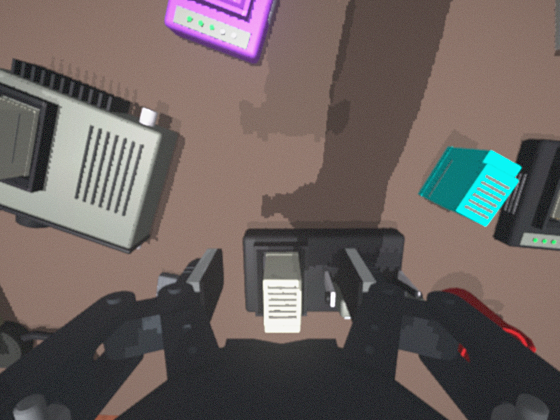

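View pics/sE.png

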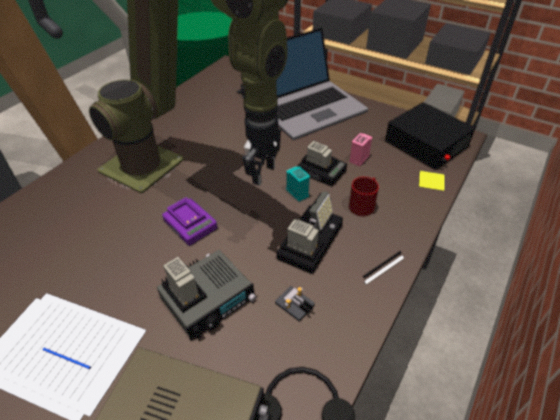

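All three packs sit in their wells, and the mug (scene 364,195), Morse key (295,300) and parts box are where they started. Handing in.

```bash
python3 -m creep '0 0 0 0 0 0; 0 0 0 0 0 0'; python3 -c "
from cell import ticket
print(ticket.finish_job())"
```

```text
t: 32.2
tool_pos: [546.5, -56.1, 224.7]
eef_rot: [-0.02, 0.707, 0.021, 0.707]
wrist_force: [0.4, 0.1, -0.5]
opening: 59.7
the job is handed in; nothing more can be done
None
```

The three packs are rotated and the job is handed in at about 32 s. I parked the half-used pack on the desk, then moved charged → radio, flat → charger and half-used → work light.

- **Seating:** each pack was lowered until the force showed contact, and each stopped within 0.1 mm of the height expected for full seating. In that order, the tool stopped at z 122.7, 78.7 and 86.1 mm. The highest wrist force I read at the end of a move was about 8 N.
- **Orientation:** the pictures after each release show the packs upright, with the stepped (notched) end towards the well's +x end.
- **Bystanders:** in the final scene and side views, the Morse key, mug, parts box and all look-alikes are by eye where they started. The gripper was clear and touching nothing.
- **Disagreements:** tool-pose readings wandered by a few mm while the arm settled, so I re-read them before each placing. Early in the job I typed one wrist turn with the wrong sign above the radio and corrected it before touching anything. No check failed.

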